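# Stock the grinder kit tray

### The arm

A 7-joint arm with a two-finger parallel gripper is mounted at the origin on the work surface. World frame = base frame: x ahead of the robot, y to its left, z up, the work surface at z = 0. Lengths are in m, angles in rad, forces in N, time in s.
With the tool pointing down it reaches from about 0.425 to 0.925 m from the base axis. Payload 6.8 kg.
Tool frame: the origin (TCP) lies at the very end of the fingers, on their centre line; the grasp point (between the pads) lies 19 mm behind it (r.grip_depth is the distance from the TCP to the grasp point, in m); z points along the fingers, y is the direction in which the jaws open and shut (so a half turn about z gives the same grasp; the last joint's range is limited). The gripper opens to 85 mm and grips with 20 to 120 N. Pads are 22 mm wide; open, the fingers measure 114 mm over their backs; the gripper's body (76 mm by 85 mm) begins 54 mm behind the grasp point. The pads swing forward as they close: fully open they stand 13 mm farther back than shut.
Start: joints at [-1.324, 0.477, 0.022, 1.555, -0.011, 1.109, -0.083], TCP at [0.234, 0.633, 0.231] pointing down, gripper open.
Joint ranges: [-2.96, 2.96], [-0.34, 2.1], [-1.41, 1.46], [0.24, 2.44], [-1.37, 4.51], [0.17, 1.92], [-2.96, 2.96]. Speed limits (rad/s): [2.39, 2.39, 3.14, 3.14, 3.14, 3.14, 3.14].

### API

Orientations are given as a rotation vector (axis times angle).
In Python, from bench import status, eyes, workorder, spotter, r gives the robot as it stands.
- The arm moves only by the tool drive_tool, never from a script. Its argument "commands" is a list of rows, each an object of numbers: "rx", "ry", "rz": the turn, a rotation vector about the world's x, y, z normalised to -1 to 1, where 1 is 8 degrees; "tx", "ty", "tz": the shift along the world's x, y, z normalised to -1 to 1, where 1 is 20 mm; "grip": the closure, from -1 (fully open) to 1 (shut). A call has 1 to 10 rows; each row shifts and turns the commanded pose from where the row before left it; what a row does not reach is not made up. A row lasts 1/8 s, in which the tool goes at most 62.5 mm and 10.7 degrees, less where a joint would pass 70% of its speed; a pose out of reach is approached as far as the arm can. A call with a number of a shift or a turn outside -1 to 1 is refused whole. A call with a gripper value outside its range is refused whole. The fingers move at their own pace and stop on an object; "grip_force" is the grip in N (left out, the last holds). Time passes only in rows, so rows that do not move let the fingers close. It gives the time, the measured TCP pose, the force and the opening at its end, in the units of the state.
- status.get_obs(): the state, without advancing time (a new reading comes with each control period).
- eyes.grab_frame(name): name is "side" or "top"; returns a dict with "frame" (400x640x3 uint8, blue, green, red), "range_z" (400x640 float32, m along the optical axis (not along the pixel's ray), 0 where there is no reading), "fx", "fy", "cx", "cy" (pixels), "T" (4x4, takes a point from camera to world coordinates). Camera axes: x right, y down, z forward; pixel columns grow to the right and rows downward; lengths in m; the calibration is good to about 2 mm. A picture is of the moment at which its call begins.
- workorder.hand_in(): hands the job in, once; it reports no verdict.
Trained networks look in the newest picture that a camera, given by its name, has taken for a name from the list of things; names that differ only in an ending like _2 or _b are one class to them, and where a whole thing is asked for, a point or a joint stands for the part that bears it (a point fixed in the world has none). Each returns a list of dicts, best first, with "confidence" (0 to 1); they miss things now and then, are a little off and sometimes report something else, mostly with a low value. They report only what shows in the picture. A call takes as long as a camera call. They do not tell look-alikes from the thing itself.
- spotter.boxes_of(camera, target): "position" ([column, row] as shares, 0 to 1, of the picture: columns of its width, rows of its height, amid what is visible of it).
- spotter.masks_of(camera, target): "mask" (400x640 bool, what is visible of it) and "position" ([column, row] as shares, 0 to 1, of the picture: columns of its width, rows of its height, amid what is visible of it).
The state is a dict: "clock": time; "joints": joint angles; "qvel": joint speeds; "tau": joint torques, N m; "tcp_pos": TCP position; "orientation": TCP orientation; "contact_force": force on the tool from outside, world axes, zero at the start; "moment": the same for the moment, N m; "grip_width": finger opening in m.
Only numpy, scipy, OpenCV 4.12 (cv2) and the standard library are available. Lean on these libraries where they do the work, as an engineer would, in place of code of your own. Each camera call takes 0.05 s, during which the arm holds its last target.

### The job

Pack the grinder's spindle kit into the grey kit tray: put the ribbed flange, hub up, flat on the insert with its bore over the post, the hexagon nut flat in the square dish, stand the sleeve upright in the round cup, and lay the pin punch along the tray's long channel (either way round). The smooth flange and the square nut belong to another machine: leave them where they lie. Let go of everything when you are done.

Things in the scene. Friction and masses are not known exactly. Their poses are not given: they have to be found in the camera images.
- ribbed_flange: Loose steel flange, lying hub up: disc 66 mm across, 8 mm thick, ten short raised ribs on its upper face (to 11.5 mm) and a round hub 42 mm across, top 30 mm above its underside; a 28 mm bore goes right through. Grip it across the hub above the ribs. 0.2 to 0.4 kg. Origin: centre of its underside, at z = 0 at the start; z up.
- hex_nut: Loose steel hexagon nut, 36 mm across flats, 41.5 mm across corners, 22 mm high, lying flat, with a dark round bore on top (20 mm). Flats face along its own +-x and every 60 degrees from there. Origin: centre of its underside, on the bench at z = 0 at the start; z up.
- sleeve: Loose steel spacer sleeve (tube), 34 mm outside, 20 mm bore, 44 mm high, standing upright. Origin: centre of its underside, on the bench at z = 0 at the start; z along its axis, up.
- pin_punch: Loose dark steel pin punch, lying, 145 mm long: octagonal handle 20 mm across flats, 90 mm long, then a 14 mm neck and 8 mm pin, 55 mm together. Origin: on its axis at mid-handle, 10 mm above what it lies on; x towards the pin (its end at +100 mm, butt at -45 mm); flats face up, down and sideways. Centre of mass within 15 mm of the origin.
- smooth_flange: Look-alike, leave it: loose steel flange with a smooth disc without ribs, 54 mm across, 8 mm thick, hub 32 mm across rising to 30 mm, bore 20 mm. Origin: centre of its underside.
- square_nut: Look-alike, leave it: loose steel square nut, 36 mm square, 22 mm high, dark round bore on top. Origin: centre of its underside.
- tray: Fixed grey tray, 280 mm (x) by 140 mm (y), floor 4 mm thick, walls 4 mm thick, tops 10 mm above the bench. A long wall splits it: on its +y side the empty punch channel, 272 by 44 mm inside, centre line at y = +44 mm; on its -y side three inserts in any order at x = -90, 0, +90 mm, y = -23 mm. Origin: centre of its underside, at z = 0. May be turned about the vertical; the inserts turn with it.
- post_insert: Fixed black square plate in the tray, 78 mm square, 4 mm thick, with a steel post 10 mm in diameter standing 20 mm above the plate: place for the ribbed flange. Origin: centre of its underside, 4 mm above the bench, so the flange rests 8 mm above the bench; axes as the tray's.
- square_dish: Fixed black square dish in the tray, 68 mm outside, 60 mm inside, floor 4 mm thick, rim 12 mm above its underside: place for the hexagon nut. Origin: centre of its underside, 4 mm above the bench, so the nut rests 8 mm above the bench; axes as the tray's.
- round_cup: Fixed black round cup in the tray, 64 mm outside, 56 mm inside, floor 4 mm thick, rim 18 mm above its underside: place for the sleeve. Origin: centre of its underside, 4 mm above the bench, so the sleeve rests 8 mm above the bench; axes as the tray's.
Mind the look-alikes: they are no part of the job. What is shaped like the ribbed_flange but orange or yellow is not meant.

How it is judged:
By the outcome, as a careful person would: the job done as asked, in the order asked, and still so for the second after the job is handed in, with the robot touching nothing.
It also fails if it takes over 102 s, if anything falls off the work surface, if the arm or the gripper's body presses on something with over 40 N, if the wrist force passes 120 N, or if a joint passes its speed limit or range.

## Working session

There is one attempt and no reset: what is moved stays moved. The work goes in short steps, Python scripts to look and compute and a tool call to move; the robot and the scene stay as the last step left them, time stands still between calls to the robot, and variables do not carry over. Pictures are saved under pics/ and viewed, and the job is handed in when it is done.

Besides the shell and the picture viewer there is one more tool, called after "Call:" as a command line: name --argument value ..., lists and objects as JSON in quotes. drive_tool: Moves the arm, as the interface text tells. Scaled input: -1 to 1 covers 20 mm each way for a shift and 8 degrees each way for a turn. Its arguments: {"type":"object","properties":{"commands":{"type":"array","items":{"type":"object","properties":{"rx":{"type":"number"},"ry":{"type":"number"},"rz":{"type":"number"},"tx":{"type":"number"},"ty":{"type":"number"},"tz":{"type":"number"},"grip":{"type":"number"}}}},"grip_force":{"type":"number"}},"required":["commands"]}

```bash
ls; mkdir -p pics
cat > h.py <<'E'
import numpy as np, cv2
from bench import status, eyes, workorder, spotter, r
def grab(n,fn=None):
    f=eyes.grab_frame(n)
    if fn: cv2.imwrite('pics/'+fn,f['frame'])
    return f
def cloud(f):
    z=f['range_z']; v,u=np.mgrid[0:z.shape[0],0:z.shape[1]]
    P=np.stack([(u-f['cx'])/f['fx']*z,(v-f['cy'])/f['fy']*z,z,np.ones_like(z)],-1)@f['T'].T
    P=P[...,:3]; P[z<=0]=np.nan
    return P
E
python3 - <<'E'
from h import *
s=status.get_obs(); print({k:np.round(v,3) for k,v in s.items()})
for n in('top','side'):
    f=grab(n,n+'0.png'); print(n,f['fx'],f['cx'],f['cy'],np.round(f['T'],3).tolist())
    P=cloud(f); np.savez('/tmp/'+n+'.npz',P=P,im=f['frame'])
    for t in ['ribbed_flange','hex_nut','sleeve','pin_punch','smooth_flange','square_nut','tray','post_insert','square_dish','round_cup']:
        for m in spotter.masks_of(n,t):
            q=P[m['mask']]; 
            print(n,t,round(m['confidence'],2),np.round(np.array(m['position'])*[640,400]),np.round(np.nanmedian(q,0),3),m['mask'].sum())
E
```

```text
pics
{'clock': np.float64(0.0), 'joints': array([-1.324,  0.478,  0.022,  1.556, -0.012,  1.109, -0.083]), 'qvel': array([-0.   , -0.001, -0.   ,  0.   ,  0.001,  0.002, -0.002]), 'tau': array([ 1.0000e-03, -5.9645e+01,  1.6090e+00, -2.8119e+01,  1.3000e-02,
        9.0000e-03,  0.0000e+00]), 'tcp_pos': array([0.234, 0.632, 0.23 ]), 'orientation': array([-5.540e-01, -3.092e+00,  3.000e-03]), 'contact_force': array([-0.17 ,  0.215, -0.557]), 'moment': array([-0.002,  0.044, -0.008]), 'grip_width': np.float64(0.085)}
top 394.71012196330645 317.2904508942154 194.69504994509168 [[-0.008, -0.982, 0.187, 0.343], [-1.0, 0.012, 0.02, -0.059], [-0.022, -0.186, -0.982, 0.841], [0.0, 0.0, 0.0, 1.0]]
top ribbed_flange 0.9 [372. 271.] [ 0.34  -0.163  0.011] 701
top ribbed_flange 0.8 [279. 199.] [0.495 0.04  0.011] 597
top ribbed_flange 0.66 [339. 208.] [ 0.46  -0.079  0.011] 642
top ribbed_flange 0.64 [333. 269.] [ 0.344 -0.056  0.01 ] 638
top ribbed_flange 0.61 [278. 278.] [0.337 0.046 0.011] 674
top hex_nut 0.7 [391. 217.] [ 0.456 -0.193  0.023] 302
top hex_nut 0.34 [451. 220.] [ 0.453 -0.318  
[... 988 characters left out ...]
3 0.015] 383
side hex_nut 0.76 [303. 245.] [ 0.454 -0.205  0.022] 281
side sleeve 0.84 [305. 277.] [ 0.451 -0.333  0.034] 373
side pin_punch 0.51 [394. 243.] [ 0.659 -0.212  0.019] 328
side smooth_flange 0.71 [341. 249.] [ 0.541 -0.224  0.013] 389
side smooth_flange 0.16 [364. 164.] [0.647 0.204 0.011] 320
side square_nut 0.59 [344. 248.] [ 0.541 -0.225  0.012] 410
side square_nut 0.49 [349. 215.] [ 0.563 -0.09   0.022] 213
side tray 0.7 [330. 157.] [0.546 0.245 0.008] 1360
side tray 0.51 [307. 165.] [0.47  0.206 0.016] 258
side post_insert 0.89 [370. 164.] [0.646 0.204 0.01 ] 317
side square_dish 0.57 [338. 165.] [0.56  0.206 0.012] 324
side round_cup 0.7 [305. 165.] [0.469 0.207 0.016] 253
```

View pics/top0.png

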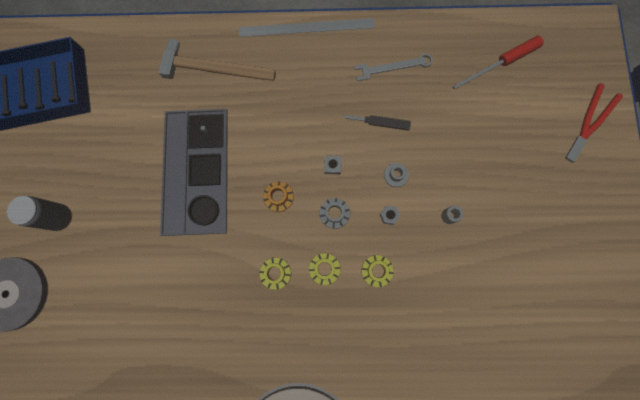

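View pics/side0.png

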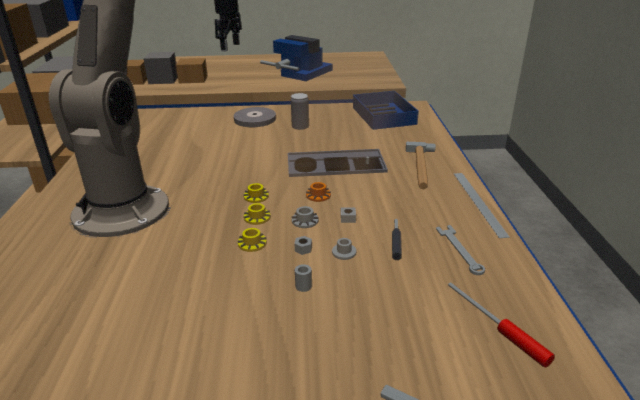

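```bash
cat > loc.py <<'E'
from h import *
from scipy.optimize import least_squares
def circ(p):
    f=lambda a:np.hypot(p[:,0]-a[0],p[:,1]-a[1])-a[2]
    s=least_squares(f,[*p[:,:2].mean(0),.02],loss='soft_l1',f_scale=.001); return s.x
D={n:np.load('/tmp/'+n+'.npz')['P'] for n in('top','side')}
def sel(n,c,rad,z0,z1):
    P=D[n]; m=(np.hypot(P[...,0]-c[0],P[...,1]-c[1])<rad)&(P[...,2]>z0)&(P[...,2]<z1); return P[m]
if __name__=='__main__':
  for n in D:
    P=D[n]
    print(n,'bench z',np.nanmedian(sel(n,(.6,0),.05,-.05,.05)[:,2]))
    for nm,c,z0,z1,R in [('rib',(.46,-.085),.025,.036,.04),('hex',(.454,-.198),.017,.03,.03),('hexall',(.454,-.198),.004,.03,.03),('slv',(.452,-.325),.038,.05,.03),('sq',(.563,-.083),.017,.03,.03),('smooth',(.541,-.218),.025,.036,.03)]:
        q=sel(n,c,R,z0,z1)
        if len(q)<4: print(nm,len(q));continue
        (cx,cy),wh,a=cv2.minAreaRect((q[:,:2]*1000).astype(np.float32))
        print(nm,len(q),'mean',q.mean(0).round(4),'min',q.min(0).round(4),'max',q.max(0).round(4),'rect',np.round([cx,cy,*wh,a],1))
    q=sel(n,(.66,-.2),.11,.006,.04); 
    m=q[:,:2].mean(0); w,v=np.linalg.eigh(np.cov(q[:,:2].T)); d=v[:,1]; t=(q[:,:2]-m)@d
    print('punch',m,d,np.degrees(np.arctan2(d[1],d[0])),'ends',m+d*t.min(),m+d*t.max(),'zmax',np.percentile(q[:,2],95))
    # tray
    q=sel(n,(.55,.225),.18,.0025,.045); q=q[(q[:,1]>.13)&(q[:,1]<.31)]
    (cx,cy),wh,a=cv2.minAreaRect((q[:,:2]*1000).astype(np.float32)); print('tray',np.round([cx,cy,*wh,a],1))
    q=sel(n,(.65,.2),.03,.018,.04);print('post',len(q),q.mean(0),q[:,2].max())
E
python3 loc.py
python3 -c "
import cv2
a=cv2.imread('pics/top0.png')[140:240,300:480];b=cv2.imread('pics/side0.png')[190:300,270:420]
cv2.imwrite('pics/za.png',cv2.resize(a,None,fx=4.4,fy=4.4,interpolation=2));cv2.imwrite('pics/zb.png',cv2.resize(b,None,fx=5,fy=5,interpolation=2))"
```

```text
top bench z 0.0006888275296146329
rib 182 mean [ 0.4616 -0.0776  0.0301] min [ 0.4416 -0.0974  0.0252] max [ 0.4817 -0.0578  0.0333] rect [461.5 -77.6  39.5  39.9  88.3]
hex 270 mean [ 0.4552 -0.1934  0.0227] min [ 0.4367 -0.2139  0.0173] max [ 0.4747 -0.1732  0.0264] rect [ 455.  -193.4   35.9   40.5   50.5]
hexall 288 mean [ 0.4546 -0.1928  0.0219] min [ 0.4326 -0.2139  0.0045] max [ 0.4747 -0.1684  0.0264] rect [ 455.1 -193.4   36.    40.5   51. ]
slv 161 mean [ 0.453  -0.3197  0.0441] min [ 0.4367 -0.3369  0.0381] max [ 0.4699 -0.3039  0.0477] rect [ 453.6 -320.3   31.9   32.3   49.7]
sq 277 mean [ 0.5656 -0.0757  0.0226] min [ 0.5471 -0.0937  0.0175] max [ 0.5848 -0.0568  0.0261] rect [566.2 -75.5  35.5  35.8  85.3]
smooth 116 mean [ 0.5439 -0.2124  0.0302] min [ 0.5286 -0.2274  0.0251] max [ 0.5593 -0.1976  0.0337] rect [ 543.8 -212.6   29.7   30.8   44.3]
punch [ 0.6422336  -0.19176222] [-0.85054145 -0.52590802] -148.2706092883159 ends [ 0.7081604  -0.15099826] [ 0.56146411 -0.24170372] zmax 0.027996689397046182
tray [550.6 220.  179.9 354.6  90. ]
post 22 [0.64932328 0.205559
[... 472 characters left out ...]
4.9   52.1    4.3]
slv 165 mean [ 0.4512 -0.3231  0.044 ] min [ 0.436  -0.3402  0.0382] max [ 0.4676 -0.3011  0.0483] rect [ 451.  -321.9   36.6   32.2   59.6]
sq 146 mean [ 0.5647 -0.0808  0.0234] min [ 0.5466 -0.0977  0.0171] max [ 0.5831 -0.0563  0.0275] rect [564.7 -76.7  40.2  34.   84.2]
smooth 106 mean [ 0.5422 -0.2147  0.0303] min [ 0.5273 -0.2294  0.0253] max [ 0.5575 -0.1977  0.0339] rect [ 541.8 -213.5   28.5   32.7   16.6]
punch [ 0.63748358 -0.205983  ] [-0.88573626 -0.46418883] -152.34226280941945 ends [ 0.71199253 -0.166935  ] [ 0.56251621 -0.24527124] zmax 0.027891258034608908
tray [549.9 218.2 178.9 358.1  89.4]
post 18 [0.64871946 0.20450291 0.02496065] 0.031402091873664495
```

View pics/za.png

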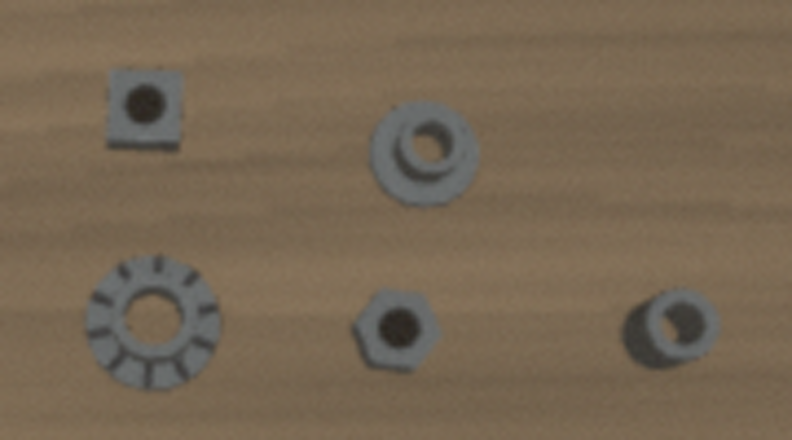

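View pics/zb.png

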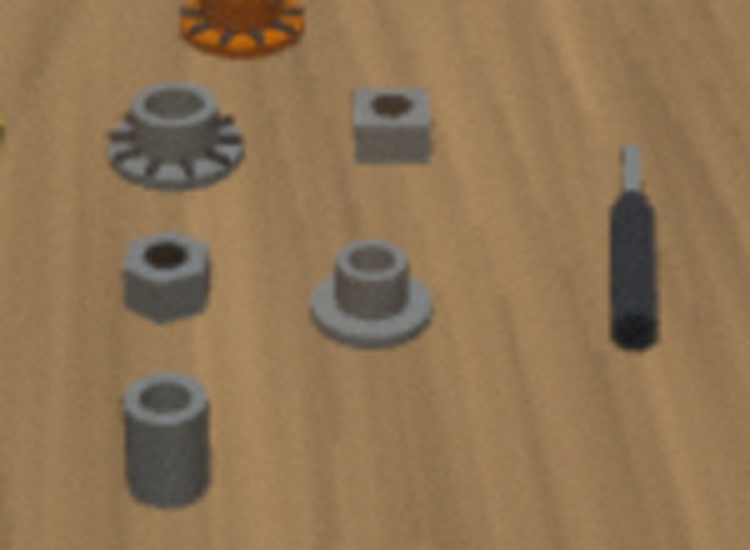

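Call:
drive_tool --commands '[{"tx":0.8,"ty":-0.95,"grip":-1},{"tx":0.8,"ty":-0.95},{"tx":0.8,"ty":-0.95},{"tx":0.8,"ty":-0.95},{"tx":0.8,"ty":-1},{"tx":0.8,"ty":-1},{"tx":0.8,"ty":-1},{"tx":0.8,"ty":-1},{"tx":0.8,"ty":-1},{"tx":0.8,"ty":-1}]' --grip_force 60

```text
validation failed for argument at $.co...
```

```bash
cat > hexfit.py <<'E'
from loc import *
for n in('top','side'):
    q=sel(n,(.455,-.194),.03,.019,.03)[:,:2]*1000
    h=cv2.convexHull(q.astype(np.float32))[:,0]
    for nn,qq in (('hull',h),):
        res=[]
        for a in np.arange(0,60,1.):
            d=[np.array([np.cos(t),np.sin(t)]) for t in np.radians([a,a+60,a+120])]
            res.append((sum(np.ptp(qq@x) for x in d)/3,a))
        res.sort(); print(n,[(round(float(w),1),a) for w,a in res[:7]], res[-1])
    P=D[n]
    # punch: points high up on handle
    q=sel(n,(.65,-.2),.12,.012,.03); print(q[:,0].min(),q[:,0].max(),q[:,1].min(),q[:,1].max(),len(q))
    print('rect',cv2.minAreaRect((q[:,:2]*1000).astype(np.float32)))
im=np.load('/tmp/top.npz')['im'][90:150,320:440]
cv2.imwrite('pics/zp.png',cv2.resize(im,None,fx=6,fy=6,interpolation=2))
E
python3 hexfit.py
```

```text
top [(36.1, np.float64(51.0)), (36.1, np.float64(52.0)), (36.1, np.float64(50.0)), (36.3, np.float64(49.0)), (36.3, np.float64(53.0)), (36.5, np.float64(48.0)), (36.5, np.float64(54.0))] (np.float64(40.01281279006018), np.float64(19.0))
0.5303641163586722 0.679567298433988 -0.2465152156494117 -0.10465439565522837 551
rect ((606.27099609375, -167.9180450439453), (143.2867889404297, 141.5102996826172), 82.9835205078125)
side [(37.8, np.float64(46.0)), (37.8, np.float64(47.0)), (37.9, np.float64(48.0)), (37.9, np.float64(45.0)), (37.9, np.float64(49.0)), (37.9, np.float64(51.0)), (37.9, np.float64(50.0))] (np.float64(39.84927210183718), np.float64(16.0))
0.5314076480277039 0.678954811713731 -0.2519788806702057 -0.10385838339464404 412
rect ((606.0091552734375, -169.4847412109375), (149.88414001464844, 134.6923065185547), 82.14684295654297)
```

View pics/zp.png

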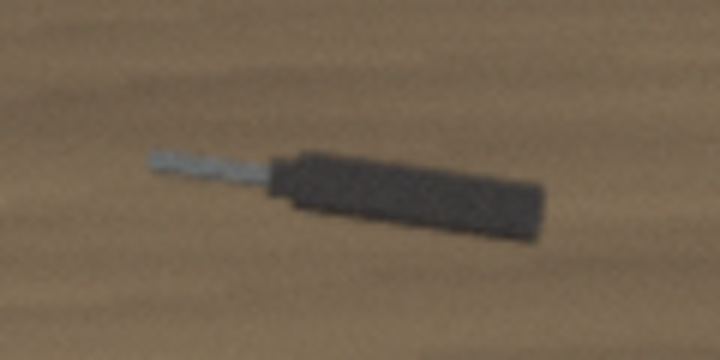

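Call:
drive_tool --commands '[{"tx":0.8,"ty":-0.95,"tz":0,"rx":0,"ry":0,"rz":0,"grip":-1},{"tx":0.8,"ty":-0.95,"tz":0,"rx":0,"ry":0,"rz":0,"grip":-1},{"tx":0.8,"ty":-1,"tz":0,"rx":0,"ry":0,"rz":0,"grip":-1},{"tx":0.8,"ty":-1,"tz":0,"rx":0,"ry":0,"rz":0,"grip":-1},{"tx":0.8,"ty":-1,"tz":0,"rx":0,"ry":0,"rz":0,"grip":-1},{"tx":0.8,"ty":-1,"tz":0,"rx":0,"ry":0,"rz":0,"grip":-1},{"tx":0.8,"ty":-1,"tz":0,"rx":0,"ry":0,"rz":0,"grip":-1},{"tx":0.8,"ty":-1,"tz":0,"rx":0,"ry":0,"rz":0,"grip":-1},{"tx":0.8,"ty":-1,"tz":0,"rx":0,"ry":0,"rz":0,"grip":-1},{"tx":0.8,"ty":-1,"tz":0,"rx":0,"ry":0,"rz":0,"grip":-1}]' --grip_force 60

```text
clock: 2.35
tcp_pos: [0.3956, 0.4331, 0.2315]
orientation: [0.556, 3.092, 0.0]
contact_force: [-0.1, 0.1, -0.6]
grip_width: 0.0852
```

Call:
drive_tool --commands '[{"tx":0.2,"ty":-1,"tz":0,"rx":0,"ry":0,"rz":0,"grip":-1},{"tx":0.2,"ty":-1,"tz":0,"rx":0,"ry":0,"rz":0,"grip":-1},{"tx":0.2,"ty":-1,"tz":0,"rx":0,"ry":0,"rz":0,"grip":-1},{"tx":0.2,"ty":-1,"tz":0,"rx":0,"ry":0,"rz":0,"grip":-1},{"tx":0.2,"ty":-1,"tz":0,"rx":0,"ry":0,"rz":0,"grip":-1},{"tx":0.2,"ty":-1,"tz":0,"rx":0,"ry":0,"rz":0,"grip":-1},{"tx":0.2,"ty":-1,"tz":-0.2,"rx":0,"ry":0,"rz":0,"grip":-1},{"tx":0.2,"ty":-1,"tz":-0.2,"rx":0,"ry":0,"rz":0,"grip":-1},{"tx":0.2,"ty":-1,"tz":-0.3,"rx":0,"ry":0,"rz":0,"grip":-1},{"tx":0.2,"ty":-1,"tz":-0.3,"rx":0,"ry":0,"rz":0,"grip":-1}]'

```text
clock: 3.6
tcp_pos: [0.4346, 0.2335, 0.2108]
orientation: [-0.555, -3.092, 0.0]
contact_force: [0.3, -0.6, -0.6]
grip_width: 0.0853
```

Call:
drive_tool --commands '[{"tx":0.2,"ty":-1,"tz":-0.5,"rx":0,"ry":0,"rz":0,"grip":-1},{"tx":0.2,"ty":-1,"tz":-0.5,"rx":0,"ry":0,"rz":0,"grip":-1},{"tx":0.2,"ty":-1,"tz":-0.5,"rx":0,"ry":0,"rz":0,"grip":-1},{"tx":0.2,"ty":-1,"tz":-0.5,"rx":0,"ry":0,"rz":0,"grip":-1},{"tx":0.2,"ty":-1,"tz":-0.5,"rx":0,"ry":0,"rz":0,"grip":-1},{"tx":0.1,"ty":-1,"tz":-0.5,"rx":0,"ry":0,"rz":0,"grip":-1},{"tx":0.1,"ty":-1,"tz":-0.5,"rx":0,"ry":0,"rz":0,"grip":-1},{"tx":0.1,"ty":-1,"tz":-0.5,"rx":0,"ry":0,"rz":0,"grip":-1},{"tx":0,"ty":-1,"tz":-0.5,"rx":0,"ry":0,"rz":0,"grip":-1},{"tx":0,"ty":-1,"tz":-0.5,"rx":0,"ry":0,"rz":0,"grip":-1}]'

```text
clock: 4.85
tcp_pos: [0.4603, 0.0337, 0.1108]
orientation: [-0.554, -3.092, 0.0]
contact_force: [1.3, -0.2, -0.7]
grip_width: 0.0852
```

Call:
drive_tool --commands '[{"tx":0,"ty":-1,"tz":-0.3,"rx":0,"ry":0,"rz":0,"grip":-1},{"tx":0,"ty":-1,"tz":-0.3,"rx":0,"ry":0,"rz":0,"grip":-1},{"tx":0,"ty":-1,"tz":-0.4,"rx":0,"ry":0,"rz":0,"grip":-1},{"tx":0,"ty":-1,"tz":-0.5,"rx":0,"ry":0,"rz":0,"grip":-1},{"tx":0,"ty":-1,"tz":-0.5,"rx":0,"ry":0,"rz":0,"grip":-1},{"tx":0,"ty":-0.6,"tz":-0.5,"rx":0,"ry":0,"rz":0,"grip":-1},{"tx":0,"ty":0,"tz":0,"rx":0,"ry":0,"rz":0,"grip":-1}]'

```text
clock: 5.72
tcp_pos: [0.4597, -0.0779, 0.0606]
orientation: [-0.557, -3.09, 0.001]
contact_force: [-0.2, 0.6, 0.9]
grip_width: 0.0852
```

Run:
```python
from h import *
print(status.get_obs()['tcp_pos'])
for n in('top','side'):
    f=grab(n,n+'1.png'); np.savez('/tmp/'+n+'.npz',P=cloud(f),im=f['frame'])
a=cv2.imread('pics/top1.png')[150:260,250:430];b=cv2.imread('pics/side1.png')[130:260,240:420]
cv2.imwrite('pics/z1.png',np.vstack([cv2.resize(a,(540,330),interpolation=2),cv2.resize(b,(540,270*13//13),interpolation=2)]))
```

```text
[ 0.45971813 -0.07790576  0.06060816]
```

View pics/z1.png

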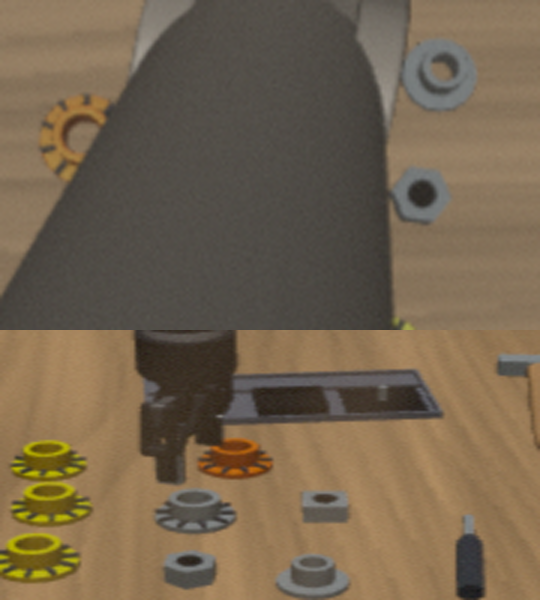

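Run:
```python
from loc import *
q=sel('side',(.46,-.078),.07,.04,.2)
for z in np.arange(.04,.15,.008):
    s=q[(q[:,2]>z)&(q[:,2]<z+.008)]
    if len(s)>2: print(round(z,3),len(s),s.min(0).round(3),s.max(0).round(3))
```

```text
0.072 25 [ 0.432 -0.125  0.076] [ 0.486 -0.029  0.08 ]
0.08 42 [ 0.432 -0.132  0.08 ] [ 0.486 -0.029  0.088]
0.088 65 [ 0.433 -0.133  0.088] [ 0.486 -0.031  0.096]
0.096 56 [ 0.433 -0.133  0.096] [ 0.486 -0.03   0.104]
0.104 53 [ 0.433 -0.132  0.104] [ 0.486 -0.029  0.112]
0.112 31 [ 0.434 -0.133  0.112] [ 0.486 -0.031  0.119]
0.12 42 [ 0.425 -0.146  0.12 ] [ 0.492 -0.021  0.128]
0.128 60 [ 0.426 -0.146  0.128] [ 0.495 -0.018  0.136]
0.136 69 [ 0.426 -0.146  0.136] [ 0.495 -0.017  0.144]
0.144 62 [ 0.428 -0.146  0.144] [ 0.492 -0.018  0.152]
```

Call:
drive_tool --commands '[{"tx":0.05,"ty":0,"tz":-0.8,"rx":0,"ry":0,"rz":0,"grip":-1},{"tx":0,"ty":0,"tz":-0.8,"rx":0,"ry":0,"rz":0,"grip":-1},{"tx":0,"ty":0,"tz":-0.8,"rx":0,"ry":0,"rz":0,"grip":-1},{"tx":0,"ty":0,"tz":0,"rx":0,"ry":0,"rz":0,"grip":1},{"tx":0,"ty":0,"tz":0,"rx":0,"ry":0,"rz":0,"grip":1},{"tx":0,"ty":0,"tz":0,"rx":0,"ry":0,"rz":0,"grip":1},{"tx":0,"ty":0,"tz":0,"rx":0,"ry":0,"rz":0,"grip":1},{"tx":0,"ty":0,"tz":0,"rx":0,"ry":0,"rz":0,"grip":1},{"tx":0,"ty":0,"tz":0,"rx":0,"ry":0,"rz":0,"grip":1}]' --grip_force 60

```text
clock: 6.95
tcp_pos: [0.4618, -0.0772, 0.014]
orientation: [0.555, 3.091, 0.0]
contact_force: [-1.7, -0.2, 6.4]
grip_width: 0.0391
```

Call:
drive_tool --commands '[{"tx":0,"ty":0,"tz":0.5,"rx":0,"ry":0,"rz":0,"grip":1},{"tx":0,"ty":0,"tz":1,"rx":0,"ry":0,"rz":0,"grip":1},{"tx":0,"ty":0,"tz":1,"rx":0,"ry":0,"rz":0,"grip":1},{"tx":0.2,"ty":0.3,"tz":1,"rx":0,"ry":0,"rz":0,"grip":1},{"tx":0.6,"ty":0.9,"tz":0,"rx":0,"ry":0,"rz":0,"grip":1},{"tx":0.6,"ty":0.9,"tz":0,"rx":0,"ry":0,"rz":0,"grip":1},{"tx":0.6,"ty":0.9,"tz":0,"rx":0,"ry":0,"rz":0,"grip":1},{"tx":0.6,"ty":0.9,"tz":0,"rx":0,"ry":0,"rz":0,"grip":1},{"tx":0.6,"ty":0.9,"tz":0,"rx":0,"ry":0,"rz":0,"grip":1},{"tx":0.6,"ty":0.9,"tz":0,"rx":0,"ry":0,"rz":0,"grip":1}]'

```text
clock: 8.2
tcp_pos: [0.5382, 0.0382, 0.0831]
orientation: [-0.554, -3.092, 0.0]
contact_force: [-0.1, 0.5, -2.5]
grip_width: 0.0397
```

Run:
```python
from h import *
print(status.get_obs()['tcp_pos'],status.get_obs()['grip_width'])
f=grab('side','side2.png'); np.savez('/tmp/side.npz',P=cloud(f),im=f['frame'])
cv2.imwrite('pics/z2.png',cv2.resize(f['frame'][110:260,250:450],None,fx=3,fy=3,interpolation=2))
```

```text
[0.53819632 0.03821924 0.0830983 ] 0.039660683645963486
```

View pics/z2.png

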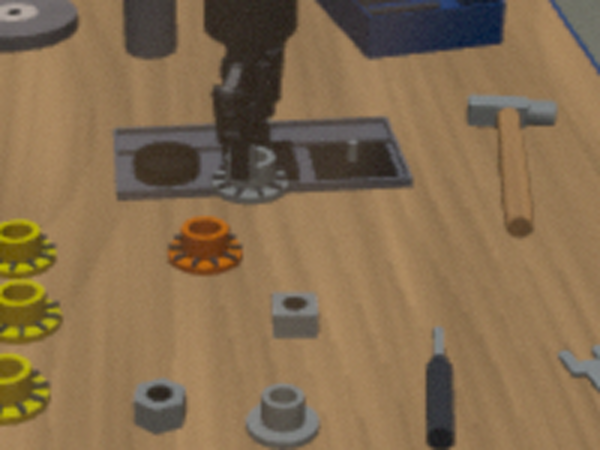

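Call:
drive_tool --commands '[{"tx":0.6,"ty":0.9,"tz":0,"rx":0,"ry":0,"rz":0,"grip":1},{"tx":0.6,"ty":0.9,"tz":0,"rx":0,"ry":0,"rz":0,"grip":1},{"tx":0.6,"ty":0.9,"tz":0,"rx":0,"ry":0,"rz":0,"grip":1},{"tx":0.6,"ty":0.9,"tz":0,"rx":0,"ry":0,"rz":0,"grip":1},{"tx":0.6,"ty":0.9,"tz":0,"rx":0,"ry":0,"rz":0,"grip":1},{"tx":0.6,"ty":0.9,"tz":0,"rx":0,"ry":0,"rz":0,"grip":1},{"tx":0.6,"ty":0.9,"tz":0,"rx":0,"ry":0,"rz":0,"grip":1},{"tx":0.6,"ty":0.9,"tz":0,"rx":0,"ry":0,"rz":0,"grip":1},{"tx":0.6,"ty":0.9,"tz":-0.2,"rx":0,"ry":0,"rz":0,"grip":1},{"tx":0.1,"ty":0.2,"tz":-0.5,"rx":0,"ry":0,"rz":0,"grip":1}]'

```text
clock: 9.5
tcp_pos: [0.6484, 0.2056, 0.0692]
orientation: [0.551, 3.092, 0.002]
contact_force: [-0.7, -0.6, -2.7]
grip_width: 0.0393
```

Run:
```python
from h import *
print(status.get_obs()['tcp_pos'],status.get_obs()['grip_width'])
f=grab('side','side3.png'); np.savez('/tmp/side.npz',P=cloud(f),im=f['frame'])
from loc import *
q=sel('side',(.649,.205),.05,.03,.08)
for z in np.arange(.03,.08,.004):
    s=q[(q[:,2]>z)&(q[:,2]<z+.004)]
    if len(s)>2: print(round(z,3),len(s),s.min(0).round(3),s.max(0).round(3))
cv2.imwrite('pics/z3.png',cv2.resize(f['frame'][110:200,270:430],None,fx=4,fy=4,interpolation=2))
```

```text
[0.64842742 0.20562111 0.06917109] 0.039302675555033154
0.03 3 [0.644 0.201 0.031] [0.653 0.204 0.033]
0.054 3 [0.621 0.182 0.056] [0.663 0.189 0.058]
0.058 26 [0.615 0.173 0.058] [0.675 0.208 0.062]
0.062 65 [0.615 0.171 0.062] [0.679 0.228 0.066]
0.066 55 [0.617 0.172 0.066] [0.677 0.23  0.07 ]
0.07 13 [0.624 0.172 0.07 ] [0.669 0.209 0.074]
0.074 18 [0.628 0.176 0.074] [0.668 0.204 0.078]
0.078 5 [0.628 0.182 0.078] [0.664 0.213 0.08 ]
```

View pics/z3.png

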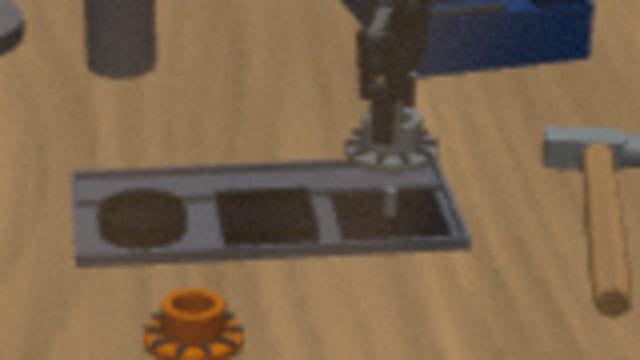

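Call:
drive_tool --commands '[{"tx":0.05,"ty":0,"tz":-0.7,"rx":0,"ry":0,"rz":0,"grip":1},{"tx":0,"ty":0,"tz":-0.7,"rx":0,"ry":0,"rz":0,"grip":1},{"tx":0,"ty":0,"tz":-0.6,"rx":0,"ry":0,"rz":0,"grip":1},{"tx":0,"ty":0,"tz":-0.2,"rx":0,"ry":0,"rz":0,"grip":1},{"tx":0,"ty":0,"tz":-0.05,"rx":0,"ry":0,"rz":0,"grip":1},{"tx":0,"ty":0,"tz":-0.05,"rx":0,"ry":0,"rz":0,"grip":1}]'

```text
clock: 10.3
tcp_pos: [0.6489, 0.2031, 0.0238]
orientation: [0.554, 3.092, 0.001]
contact_force: [-0.2, -0.2, -3.1]
grip_width: 0.0395
```

Call:
drive_tool --commands '[{"tx":0,"ty":0,"tz":-0.05,"rx":0,"ry":0,"rz":0,"grip":1},{"tx":0,"ty":0,"tz":-0.05,"rx":0,"ry":0,"rz":0,"grip":1}]'

```text
clock: 10.55
tcp_pos: [0.6488, 0.2031, 0.0221]
orientation: [0.554, 3.092, 0.001]
contact_force: [-3.8, -1.0, 7.6]
grip_width: 0.0395
```

Call:
drive_tool --commands '[{"tx":0,"ty":0,"tz":0,"rx":0,"ry":0,"rz":0,"grip":-1},{"tx":0,"ty":0,"tz":0,"rx":0,"ry":0,"rz":0,"grip":-1},{"tx":0,"ty":0,"tz":0,"rx":0,"ry":0,"rz":0,"grip":-1},{"tx":0,"ty":0,"tz":0.5,"rx":0,"ry":0,"rz":0,"grip":-1},{"tx":0,"ty":0,"tz":1,"rx":0,"ry":0,"rz":0,"grip":-1},{"tx":0,"ty":0,"tz":1,"rx":0,"ry":0,"rz":0,"grip":-1},{"tx":-0.25,"ty":-0.5,"tz":0.5,"rx":0,"ry":0,"rz":0,"grip":-1},{"tx":-0.5,"ty":-1,"tz":0,"rx":0,"ry":0,"rz":-0.4,"grip":-1},{"tx":-0.5,"ty":-1,"tz":0,"rx":0,"ry":0,"rz":-0.4,"grip":-1},{"tx":-0.5,"ty":-1,"tz":0,"rx":0,"ry":0,"rz":-0.4,"grip":-1}]'

```text
clock: 11.8
tcp_pos: [0.6128, 0.1315, 0.0818]
orientation: [0.815, 3.034, 0.0]
contact_force: [-0.7, -0.6, -0.3]
grip_width: 0.0855
```

Call:
drive_tool --commands '[{"tx":-0.5,"ty":-1,"tz":0,"rx":0,"ry":0,"rz":-0.4,"grip":-1},{"tx":-0.5,"ty":-1,"tz":0,"rx":0,"ry":0,"rz":-0.4,"grip":-1},{"tx":-0.5,"ty":-1,"tz":0,"rx":0,"ry":0,"rz":-0.34,"grip":-1},{"tx":-0.5,"ty":-1,"tz":0,"rx":0,"ry":0,"rz":0,"grip":-1},{"tx":-0.5,"ty":-1,"tz":0,"rx":0,"ry":0,"rz":0,"grip":-1},{"tx":-0.5,"ty":-1,"tz":0,"rx":0,"ry":0,"rz":0,"grip":-1},{"tx":-0.5,"ty":-1,"tz":0,"rx":0,"ry":0,"rz":0,"grip":-1},{"tx":-0.5,"ty":-1,"tz":0,"rx":0,"ry":0,"rz":0,"grip":-1},{"tx":-0.5,"ty":-1,"tz":0,"rx":0,"ry":0,"rz":0,"grip":-1},{"tx":-0.5,"ty":-1,"tz":0,"rx":0,"ry":0,"rz":0,"grip":-1}]'

```text
clock: 13.05
tcp_pos: [0.5128, -0.0684, 0.0813]
orientation: [1.05, 2.961, 0.0]
contact_force: [0.7, -0.6, 0.2]
grip_width: 0.0857
```

```bash
python3 - <<'E'
from h import *
from scipy.spatial.transform import Rotation as R
s=status.get_obs();print(s['tcp_pos'],s['grip_width'],R.from_rotvec(s['orientation']).as_matrix()[:,1])
f=grab('side','side4.png'); np.savez('/tmp/side.npz',P=cloud(f),im=f['frame'])
f=grab('top','top4.png'); np.savez('/tmp/top.npz',P=cloud(f),im=f['frame'])
cv2.imwrite('pics/z4.png',np.hstack([cv2.resize(f['frame'][100:240,150:290],(400,400),interpolation=2),cv2.resize(cv2.imread('pics/side4.png')[130:190,330:410],(400,400),interpolation=2)]))
E
python3 loc.py | grep -E "post|slv|hex|top|side"
```

```text
[ 0.51280844 -0.06836008  0.08133519] 0.08571796022885748 [6.30015492e-01 7.76582563e-01 5.67072247e-05]
top bench z nan
hex 268 mean [ 0.4553 -0.1935  0.0226] min [ 0.4369 -0.2139  0.0171] max [ 0.4749 -0.1733  0.0278] rect [ 455.7 -193.7   40.1   36.1   20.3]
hexall 289 mean [ 0.4547 -0.1928  0.0216] min [ 0.4364 -0.2139  0.0044] max [ 0.4777 -0.1733  0.0278] rect [ 455.2 -193.5   36.    40.6   50.8]
slv 163 mean [ 0.453  -0.3197  0.044 ] min [ 0.4373 -0.337   0.0385] max [ 0.4699 -0.304   0.0493] rect [ 453.1 -320.5   32.2   32.5   18.1]
post 340 [0.64725072 0.20022006 0.02985965] 0.03994784714621624
side bench z 0.002185594346661046
hex 179 mean [ 0.4537 -0.1975  0.0236] min [ 0.4361 -0.2171  0.0173] max [ 0.4718 -0.1714  0.027 ] rect [ 453.4 -194.7   38.    39.8   27.6]
hexall 276 mean [ 0.4538 -0.2013  0.0187] min [ 0.4269 -0.2232  0.004 ] max [ 0.482  -0.1714  0.027 ] rect [ 455.  -200.4   50.8   50.5   22.6]
slv 169 mean [ 0.4514 -0.3233  0.0441] min [ 0.4359 -0.3394  0.0381] max [ 0.4676 -0.3028  0.0487] rect [ 451.5 -322.3   34.2   32.5   60.2]
post 186 [0.64713353 0.19516504 0.0287632 ] 0.03982398519010488
  return np.nanmean(a, axis, out=out, keepdims=keepdims)
```

View pics/z4.png

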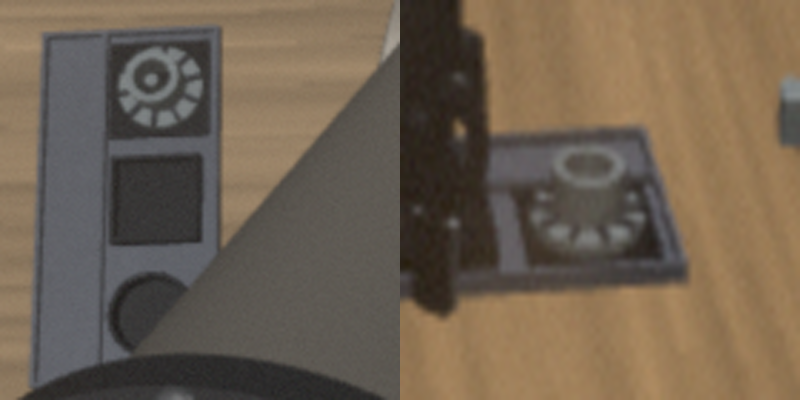

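Call:
drive_tool --commands '[{"tx":-0.4,"ty":-0.9,"tz":0,"rx":0,"ry":0,"rz":0,"grip":-1},{"tx":-0.4,"ty":-0.9,"tz":0,"rx":0,"ry":0,"rz":0,"grip":-1},{"tx":-0.4,"ty":-0.9,"tz":0,"rx":0,"ry":0,"rz":0,"grip":-1},{"tx":-0.4,"ty":-0.9,"tz":0,"rx":0,"ry":0,"rz":0,"grip":-1},{"tx":-0.4,"ty":-0.9,"tz":0,"rx":0,"ry":0,"rz":0,"grip":-1},{"tx":-0.4,"ty":-0.9,"tz":-0.3,"rx":0,"ry":0,"rz":0,"grip":-1},{"tx":-0.5,"ty":-0.8,"tz":-0.5,"rx":0,"ry":0,"rz":0,"grip":-1},{"tx":0,"ty":0,"tz":-0.8,"rx":0,"ry":0,"rz":0,"grip":-1}]'

```text
clock: 14.15
tcp_pos: [0.4547, -0.1929, 0.0491]
orientation: [1.054, 2.958, -0.001]
contact_force: [0.1, 0.9, 0.0]
grip_width: 0.0851
```

Call:
drive_tool --commands '[{"tx":0,"ty":0,"tz":-0.8,"rx":0,"ry":0,"rz":0,"grip":-1},{"tx":0,"ty":0,"tz":-0.8,"rx":0,"ry":0,"rz":0,"grip":-1},{"tx":0,"ty":0,"tz":-0.35,"rx":0,"ry":0,"rz":0,"grip":-1},{"tx":0,"ty":0,"tz":0,"rx":0,"ry":0,"rz":0,"grip":1},{"tx":0,"ty":0,"tz":0,"rx":0,"ry":0,"rz":0,"grip":1},{"tx":0,"ty":0,"tz":0,"rx":0,"ry":0,"rz":0,"grip":1},{"tx":0,"ty":0,"tz":0,"rx":0,"ry":0,"rz":0,"grip":1},{"tx":0,"ty":0,"tz":0,"rx":0,"ry":0,"rz":0,"grip":1},{"tx":0,"ty":0,"tz":0,"rx":0,"ry":0,"rz":0,"grip":1}]'

```text
clock: 15.28
tcp_pos: [0.456, -0.1912, 0.0111]
orientation: [1.05, 2.96, 0.0]
contact_force: [0.1, -0.2, 5.2]
grip_width: 0.0342
```

Call:
drive_tool --commands '[{"tx":0,"ty":0,"tz":0.5,"rx":0,"ry":0,"rz":0,"grip":1},{"tx":0,"ty":0,"tz":1,"rx":0,"ry":0,"rz":0,"grip":1},{"tx":0,"ty":0,"tz":1,"rx":0,"ry":0,"rz":0,"grip":1},{"tx":0.1,"ty":0.4,"tz":1,"rx":0,"ry":0,"rz":0,"grip":1},{"tx":0.25,"ty":1,"tz":0,"rx":0,"ry":0,"rz":0,"grip":1},{"tx":0.25,"ty":1,"tz":0,"rx":0,"ry":0,"rz":0,"grip":1},{"tx":0.25,"ty":1,"tz":0,"rx":0,"ry":0,"rz":0,"grip":1},{"tx":0.25,"ty":1,"tz":0,"rx":0,"ry":0,"rz":0,"grip":1},{"tx":0.25,"ty":1,"tz":0,"rx":0,"ry":0,"rz":0,"grip":1},{"tx":0.25,"ty":1,"tz":0,"rx":0,"ry":0,"rz":0,"grip":1}]'

```text
clock: 16.52
tcp_pos: [0.4876, -0.0623, 0.0809]
orientation: [1.05, 2.961, 0.0]
contact_force: [-0.9, -0.5, -0.4]
grip_width: 0.0342
```

Call:
drive_tool --commands '[{"tx":0.25,"ty":1,"tz":0,"rx":0,"ry":0,"rz":0,"grip":1},{"tx":0.25,"ty":1,"tz":0,"rx":0,"ry":0,"rz":0,"grip":1},{"tx":0.25,"ty":1,"tz":0,"rx":0,"ry":0,"rz":0,"grip":1},{"tx":0.25,"ty":1,"tz":0,"rx":0,"ry":0,"rz":0,"grip":1},{"tx":0.25,"ty":1,"tz":0,"rx":0,"ry":0,"rz":0,"grip":1},{"tx":0.25,"ty":1,"tz":0,"rx":0,"ry":0,"rz":0,"grip":1},{"tx":0.25,"ty":1,"tz":0,"rx":0,"ry":0,"rz":0,"grip":1},{"tx":0.25,"ty":1,"tz":0,"rx":0,"ry":0,"rz":0,"grip":1},{"tx":0.25,"ty":1,"tz":0,"rx":0,"ry":0,"rz":0,"grip":1},{"tx":0.25,"ty":1,"tz":0,"rx":0,"ry":0,"rz":0,"grip":1}]'

```text
clock: 17.77
tcp_pos: [0.5378, 0.1383, 0.0803]
orientation: [-1.05, -2.961, 0.0]
contact_force: [0.1, 0.1, -1.4]
grip_width: 0.0345
```

Call:
drive_tool --commands '[{"tx":0.3,"ty":0.9,"tz":0,"rx":0,"ry":0,"rz":0,"grip":1},{"tx":0.3,"ty":0.9,"tz":0,"rx":0,"ry":0,"rz":0,"grip":1},{"tx":0.3,"ty":0.9,"tz":0,"rx":0,"ry":0,"rz":0,"grip":1},{"tx":0.15,"ty":0.65,"tz":-0.2,"rx":0,"ry":0,"rz":0,"grip":1},{"tx":0,"ty":0,"tz":-0.7,"rx":0,"ry":0,"rz":0,"grip":1},{"tx":0,"ty":0,"tz":-0.4,"rx":0,"ry":0,"rz":0,"grip":1},{"tx":0,"ty":0,"tz":0,"rx":0,"ry":0,"rz":0,"grip":1}]'

```text
clock: 18.65
tcp_pos: [0.5576, 0.2025, 0.0531]
orientation: [-1.051, -2.959, 0.004]
contact_force: [-0.1, 0.0, -2.0]
grip_width: 0.0341
```

Run:
```python
from h import *
print(status.get_obs()['tcp_pos'])
f=grab('side','side5.png')
cv2.imwrite('pics/z5.png',cv2.resize(f['frame'][110:200,270:430],None,fx=4,fy=4,interpolation=2))
```

```text
[0.55755214 0.20254066 0.05308668]
```

View pics/z5.png

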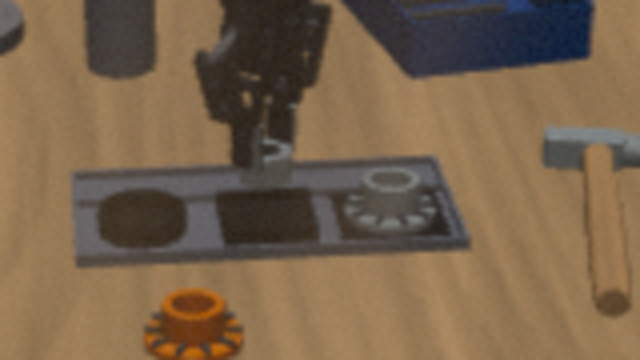

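Call:
drive_tool --commands '[{"tx":0.1,"ty":0.1,"tz":-0.7,"rx":0,"ry":0,"rz":0,"grip":1},{"tx":0,"ty":0,"tz":-0.6,"rx":0,"ry":0,"rz":0,"grip":1},{"tx":0,"ty":0,"tz":-0.25,"rx":0,"ry":0,"rz":0,"grip":1},{"tx":0,"ty":0,"tz":-0.1,"rx":0,"ry":0,"rz":0,"grip":1},{"tx":0,"ty":0,"tz":0,"rx":0,"ry":0,"rz":0,"grip":1}]'

```text
clock: 19.32
tcp_pos: [0.5606, 0.206, 0.0213]
orientation: [1.05, 2.961, 0.0]
contact_force: [-0.3, -0.1, -1.6]
grip_width: 0.034
```

Call:
drive_tool --commands '[{"tx":0,"ty":0,"tz":-0.07,"rx":0,"ry":0,"rz":0,"grip":1},{"tx":0,"ty":0,"tz":-0.07,"rx":0,"ry":0,"rz":0,"grip":1},{"tx":0,"ty":0,"tz":0,"rx":0,"ry":0,"rz":0,"grip":1}]'

```text
clock: 19.7
tcp_pos: [0.5607, 0.2061, 0.0192]
orientation: [1.05, 2.961, 0.001]
contact_force: [-1.2, -0.7, 5.5]
grip_width: 0.0341
```

Call:
drive_tool --commands '[{"tx":0,"ty":0,"tz":0,"rx":0,"ry":0,"rz":0,"grip":-1},{"tx":0,"ty":0,"tz":0,"rx":0,"ry":0,"rz":0,"grip":-1},{"tx":0,"ty":0,"tz":0,"rx":0,"ry":0,"rz":0,"grip":-1},{"tx":0,"ty":0,"tz":0.5,"rx":0,"ry":0,"rz":0,"grip":-1},{"tx":0,"ty":0,"tz":1,"rx":0,"ry":0,"rz":0,"grip":-1},{"tx":0,"ty":0,"tz":1,"rx":0,"ry":0,"rz":0,"grip":-1},{"tx":-0.1,"ty":-0.6,"tz":0.5,"rx":0,"ry":0,"rz":0,"grip":-1},{"tx":-0.2,"ty":-1,"tz":0,"rx":0,"ry":0,"rz":0,"grip":-1},{"tx":-0.2,"ty":-1,"tz":0,"rx":0,"ry":0,"rz":0,"grip":-1},{"tx":-0.2,"ty":-1,"tz":0,"rx":0,"ry":0,"rz":0,"grip":-1}]'

```text
clock: 20.95
tcp_pos: [0.5455, 0.1315, 0.0779]
orientation: [-1.052, -2.959, 0.002]
contact_force: [0.3, -0.2, -0.1]
grip_width: 0.0852
```

Call:
drive_tool --commands '[{"tx":-0.2,"ty":-1,"tz":0,"rx":0,"ry":0,"rz":0,"grip":-1},{"tx":-0.2,"ty":-1,"tz":0,"rx":0,"ry":0,"rz":0,"grip":-1},{"tx":-0.2,"ty":-1,"tz":0,"rx":0,"ry":0,"rz":0,"grip":-1},{"tx":-0.2,"ty":-1,"tz":0,"rx":0,"ry":0,"rz":0,"grip":-1},{"tx":-0.2,"ty":-1,"tz":0,"rx":0,"ry":0,"rz":0,"grip":-1},{"tx":-0.2,"ty":-1,"tz":0,"rx":0,"ry":0,"rz":0,"grip":-1},{"tx":-0.2,"ty":-1,"tz":0,"rx":0,"ry":0,"rz":0,"grip":-1},{"tx":-0.2,"ty":-1,"tz":0,"rx":0,"ry":0,"rz":0,"grip":-1},{"tx":-0.2,"ty":-1,"tz":0,"rx":0,"ry":0,"rz":0,"grip":-1},{"tx":-0.2,"ty":-1,"tz":0,"rx":0,"ry":0,"rz":0,"grip":-1}]'

```text
clock: 22.2
tcp_pos: [0.5062, -0.0673, 0.0786]
orientation: [1.05, 2.961, 0.0]
contact_force: [0.1, -0.5, 0.8]
grip_width: 0.0854
```

```bash
python3 - <<'E'
from h import *
print(status.get_obs()['tcp_pos'])
f=grab('side','side6.png');g=grab('top','top6.png')
np.savez('/tmp/side.npz',P=cloud(f),im=f['frame']);np.savez('/tmp/top.npz',P=cloud(g),im=g['frame'])
cv2.imwrite('pics/z6.png',np.hstack([cv2.resize(g['frame'][100:240,150:290],(400,400),interpolation=2),cv2.resize(f['frame'][130:200,270:410],(400,400),interpolation=2)]))
E
python3 - <<'E'
import sys; sys.path.insert(0,'.')
from loc import *
for n in D:
    q=sel(n,(.635,-.19),.085,.010,.03); q=q[(q[:,0]>.6)&(q[:,0]<.72)]
    print(n,len(q),cv2.minAreaRect((q[:,:2]*1000).astype(np.float32)),q.min(0),q.max(0))
    m=q[:,:2].mean(0); w,v=np.linalg.eigh(np.cov(q[:,:2].T)); d=v[:,1]*np.sign(v[1,1]); t=(q[:,:2]-m)@d
    print(m,d,np.degrees(np.arctan2(d[1],d[0])),m+d*t.min(),m+d*t.max())
    q=sel(n,(.56,.206),.026,.02,.05);print('nut',len(q),q.mean(0),q[:,2].max(),np.percentile(q[:,2],[10,50,90]))
E
```

```text
[ 0.50617959 -0.06730781  0.07855521]
top 297 ((659.7623291015625, -212.55235290527344), (68.29496765136719, 21.30403709411621), 81.31541442871094) [ 0.64473098 -0.24618689  0.01002944] [ 0.67429489 -0.17823024  0.02420742]
[ 0.65765775 -0.21265738] [0.16179647 0.98682415] 80.68881510734244 [ 0.65219566 -0.2459716 ] [ 0.66324759 -0.178564  ]
nut 272 [0.56115272 0.20448139 0.03002762] 0.03393517029821835 [0.02743527 0.030494   0.03252683]
side 284 ((663.0814208984375, -183.26974487304688), (134.59849548339844, 19.76999282836914), 80.1400146484375) [ 0.64252126 -0.25046613  0.01002357] [ 0.67545346 -0.11647016  0.02445085]
[ 0.65870673 -0.20394754] [0.16295371 0.98663372] 80.62161801145021 [ 0.65117397 -0.249556  ] [ 0.67311761 -0.11669417]
nut 20 [0.57181328 0.19308455 0.02660733] 0.033765715302392585 [0.02138187 0.02722154 0.0318974 ]
```

View pics/z6.png

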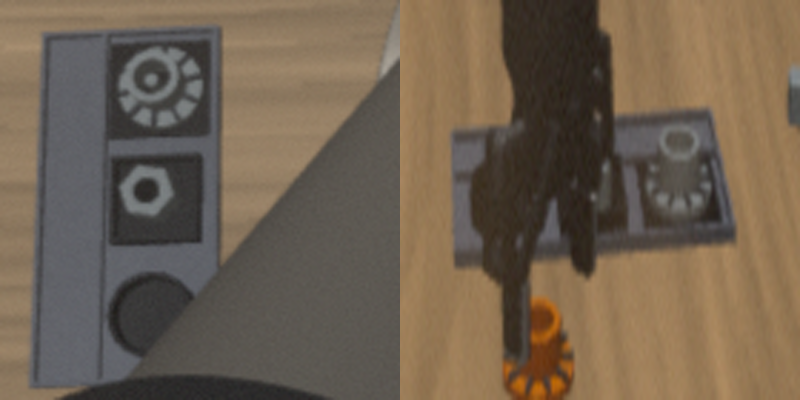

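Call:
drive_tool --commands '[{"tx":-0.2,"ty":-1,"tz":0,"rx":0,"ry":0,"rz":0,"grip":-1},{"tx":-0.2,"ty":-1,"tz":0,"rx":0,"ry":0,"rz":0,"grip":-1},{"tx":-0.2,"ty":-1,"tz":0,"rx":0,"ry":0,"rz":0,"grip":-1},{"tx":-0.2,"ty":-1,"tz":0,"rx":0,"ry":0,"rz":0,"grip":-1},{"tx":-0.2,"ty":-1,"tz":0,"rx":0,"ry":0,"rz":0,"grip":-1},{"tx":-0.2,"ty":-1,"tz":0,"rx":0,"ry":0,"rz":0,"grip":-1},{"tx":-0.2,"ty":-1,"tz":0,"rx":0,"ry":0,"rz":0,"grip":-1},{"tx":-0.2,"ty":-1,"tz":0,"rx":0,"ry":0,"rz":0,"grip":-1},{"tx":-0.2,"ty":-1,"tz":0,"rx":0,"ry":0,"rz":0,"grip":-1},{"tx":-0.3,"ty":-1,"tz":0,"rx":0,"ry":0,"rz":0,"grip":-1}]'

```text
clock: 23.55
tcp_pos: [0.465, -0.2659, 0.0785]
orientation: [1.048, 2.961, 0.001]
contact_force: [0.1, -0.4, 0.1]
grip_width: 0.0853
```

Call:
drive_tool --commands '[{"tx":-0.3,"ty":-1,"tz":0,"rx":0,"ry":0,"rz":0,"grip":-1},{"tx":-0.3,"ty":-1,"tz":0,"rx":0,"ry":0,"rz":0,"grip":-1},{"tx":0,"ty":-0.7,"tz":0,"rx":0,"ry":0,"rz":0,"grip":-1},{"tx":0,"ty":0,"tz":-0.3,"rx":0,"ry":0,"rz":0,"grip":-1},{"tx":0,"ty":0,"tz":0,"rx":0,"ry":0,"rz":0,"grip":-1}]'

```text
clock: 24.18
tcp_pos: [0.4526, -0.3187, 0.0717]
orientation: [-1.048, -2.96, -0.001]
contact_force: [-0.2, 0.8, -0.2]
grip_width: 0.0851
```

Call:
drive_tool --commands '[{"tx":0,"ty":-0.05,"tz":-0.8,"rx":0,"ry":0,"rz":0,"grip":-1},{"tx":0,"ty":0,"tz":-0.8,"rx":0,"ry":0,"rz":0,"grip":-1},{"tx":0,"ty":0,"tz":-0.8,"rx":0,"ry":0,"rz":0,"grip":-1},{"tx":0,"ty":0,"tz":-0.1,"rx":0,"ry":0,"rz":0,"grip":-1},{"tx":0,"ty":0,"tz":0,"rx":0,"ry":0,"rz":0,"grip":1},{"tx":0,"ty":0,"tz":0,"rx":0,"ry":0,"rz":0,"grip":1},{"tx":0,"ty":0,"tz":0,"rx":0,"ry":0,"rz":0,"grip":1},{"tx":0,"ty":0,"tz":0,"rx":0,"ry":0,"rz":0,"grip":1},{"tx":0,"ty":0,"tz":0,"rx":0,"ry":0,"rz":0,"grip":1},{"tx":0,"ty":0,"tz":0,"rx":0,"ry":0,"rz":0,"grip":1}]'

```text
clock: 25.42
tcp_pos: [0.4529, -0.3213, 0.0234]
orientation: [1.05, 2.96, 0.0]
contact_force: [-1.7, 0.2, 5.4]
grip_width: 0.0323
```

Call:
drive_tool --commands '[{"tx":0,"ty":0,"tz":0.5,"rx":0,"ry":0,"rz":0,"grip":1},{"tx":0,"ty":0,"tz":1,"rx":0,"ry":0,"rz":0,"grip":1},{"tx":0,"ty":0,"tz":1,"rx":0,"ry":0,"rz":0,"grip":1},{"tx":0,"ty":0.4,"tz":0.5,"rx":0,"ry":0,"rz":0,"grip":1},{"tx":0.03,"ty":1,"tz":0,"rx":0,"ry":0,"rz":0,"grip":1},{"tx":0.03,"ty":1,"tz":0,"rx":0,"ry":0,"rz":0,"grip":1},{"tx":0.03,"ty":1,"tz":0,"rx":0,"ry":0,"rz":0,"grip":1},{"tx":0.03,"ty":1,"tz":0,"rx":0,"ry":0,"rz":0,"grip":1},{"tx":0.03,"ty":1,"tz":0,"rx":0,"ry":0,"rz":0,"grip":1},{"tx":0.03,"ty":1,"tz":0,"rx":0,"ry":0,"rz":0,"grip":1}]'

```text
clock: 26.68
tcp_pos: [0.4554, -0.1904, 0.0817]
orientation: [-1.047, -2.96, -0.0]
contact_force: [0.9, 0.6, -1.7]
grip_width: 0.0319
```

Call:
drive_tool --commands '[{"tx":0.03,"ty":1,"tz":0,"rx":0,"ry":0,"rz":0,"grip":1},{"tx":0.03,"ty":1,"tz":0,"rx":0,"ry":0,"rz":0,"grip":1},{"tx":0.03,"ty":1,"tz":0,"rx":0,"ry":0,"rz":0,"grip":1},{"tx":0.03,"ty":1,"tz":0,"rx":0,"ry":0,"rz":0,"grip":1},{"tx":0.03,"ty":1,"tz":0,"rx":0,"ry":0,"rz":0,"grip":1},{"tx":0.03,"ty":1,"tz":0,"rx":0,"ry":0,"rz":0,"grip":1},{"tx":0.03,"ty":1,"tz":0,"rx":0,"ry":0,"rz":0,"grip":1},{"tx":0.03,"ty":1,"tz":0,"rx":0,"ry":0,"rz":0,"grip":1},{"tx":0.03,"ty":1,"tz":0,"rx":0,"ry":0,"rz":0,"grip":1},{"tx":0.03,"ty":1,"tz":0,"rx":0,"ry":0,"rz":0,"grip":1}]'

```text
clock: 27.92
tcp_pos: [0.4607, 0.009, 0.0818]
orientation: [-1.047, -2.96, 0.001]
contact_force: [-0.7, -0.2, -1.6]
grip_width: 0.0315
```

Call:
drive_tool --commands '[{"tx":0.03,"ty":1,"tz":0,"rx":0,"ry":0,"rz":0,"grip":1},{"tx":0.03,"ty":1,"tz":0,"rx":0,"ry":0,"rz":0,"grip":1},{"tx":0.03,"ty":1,"tz":0,"rx":0,"ry":0,"rz":0,"grip":1},{"tx":0.03,"ty":1,"tz":0,"rx":0,"ry":0,"rz":0,"grip":1},{"tx":0.03,"ty":1,"tz":0,"rx":0,"ry":0,"rz":0,"grip":1},{"tx":0.03,"ty":1,"tz":0,"rx":0,"ry":0,"rz":0,"grip":1},{"tx":0.03,"ty":1,"tz":0,"rx":0,"ry":0,"rz":0,"grip":1},{"tx":0.03,"ty":1,"tz":0,"rx":0,"ry":0,"rz":0,"grip":1},{"tx":0.03,"ty":0.9,"tz":0,"rx":0,"ry":0,"rz":0,"grip":1},{"tx":0.03,"ty":0.8,"tz":0,"rx":0,"ry":0,"rz":0,"grip":1}]'

```text
clock: 29.18
tcp_pos: [0.4678, 0.2022, 0.0823]
orientation: [-1.049, -2.961, 0.0]
contact_force: [-0.0, 0.2, -1.9]
grip_width: 0.032
```

Run:
```python
from h import *
print(status.get_obs()['tcp_pos'])
f=grab('side','side7.png')
cv2.imwrite('pics/z7.png',cv2.resize(f['frame'][110:200,270:430],None,fx=4,fy=4,interpolation=2))
```

```text
[0.46777493 0.20223901 0.08234003]
```

View pics/z7.png

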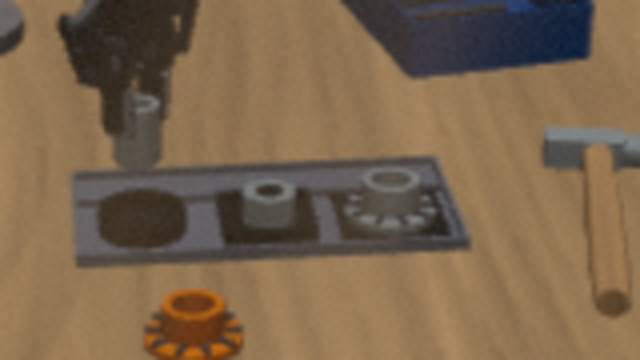

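Call:
drive_tool --commands '[{"tx":0.1,"ty":0.05,"tz":-0.8,"rx":0,"ry":0,"rz":0,"grip":1},{"tx":0,"ty":0,"tz":-0.8,"rx":0,"ry":0,"rz":0,"grip":1},{"tx":0,"ty":0,"tz":-0.6,"rx":0,"ry":0,"rz":0,"grip":1},{"tx":0,"ty":0,"tz":-0.2,"rx":0,"ry":0,"rz":0,"grip":1},{"tx":0,"ty":0,"tz":-0.1,"rx":0,"ry":0,"rz":0,"grip":1},{"tx":0,"ty":0,"tz":0,"rx":0,"ry":0,"rz":0,"grip":1}]'

```text
clock: 29.98
tcp_pos: [0.4703, 0.202, 0.0327]
orientation: [1.05, 2.961, 0.0]
contact_force: [-0.3, -0.3, -2.2]
grip_width: 0.032
```

Call:
drive_tool --commands '[{"tx":0,"ty":0.1,"tz":-0.06,"rx":0,"ry":0,"rz":0,"grip":1},{"tx":0,"ty":0,"tz":-0.06,"rx":0,"ry":0,"rz":0,"grip":1},{"tx":0,"ty":0,"tz":0,"rx":0,"ry":0,"rz":0,"grip":1}]'

```text
clock: 30.35
tcp_pos: [0.4705, 0.2045, 0.0313]
orientation: [1.05, 2.961, 0.002]
contact_force: [-3.6, -1.3, 11.9]
grip_width: 0.0322
```

Call:
drive_tool --commands '[{"tx":0,"ty":0,"tz":0,"rx":0,"ry":0,"rz":0,"grip":-1},{"tx":0,"ty":0,"tz":0,"rx":0,"ry":0,"rz":0,"grip":-1},{"tx":0,"ty":0,"tz":0,"rx":0,"ry":0,"rz":0,"grip":-1},{"tx":0,"ty":0,"tz":0.5,"rx":0,"ry":0,"rz":0,"grip":-1},{"tx":0,"ty":0,"tz":1,"rx":0,"ry":0,"rz":0,"grip":-1},{"tx":0,"ty":0,"tz":1,"rx":0,"ry":0,"rz":0,"grip":-1},{"tx":0.3,"ty":-0.6,"tz":0.5,"rx":0,"ry":0,"rz":0,"grip":-1},{"tx":0.45,"ty":-1,"tz":0,"rx":0,"ry":0,"rz":0,"grip":-1},{"tx":0.45,"ty":-1,"tz":0,"rx":0,"ry":0,"rz":0,"grip":-1},{"tx":0.45,"ty":-1,"tz":0,"rx":0,"ry":0,"rz":-0.5,"grip":-1}]'

```text
clock: 31.6
tcp_pos: [0.5036, 0.1302, 0.0902]
orientation: [1.159, 2.92, -0.0]
contact_force: [-0.1, 0.7, 0.2]
grip_width: 0.0854
```

Run:
```python
from h import *
s=status.get_obs();print(s['tcp_pos'],s['joints'].round(2) if hasattr(s['joints'],'round') else s['joints'])
f=grab('side','side8.png');g=grab('top','top8.png')
cv2.imwrite('pics/z8.png',np.hstack([cv2.resize(g['frame'][100:240,150:290],(400,400),interpolation=2),cv2.resize(f['frame'][130:200,270:410],(400,400),interpolation=2)]))
```

```text
[0.50359696 0.1302378  0.09022922] [-0.65  0.43  0.34  2.06 -0.22  0.68  0.66]
```

View pics/z8.png

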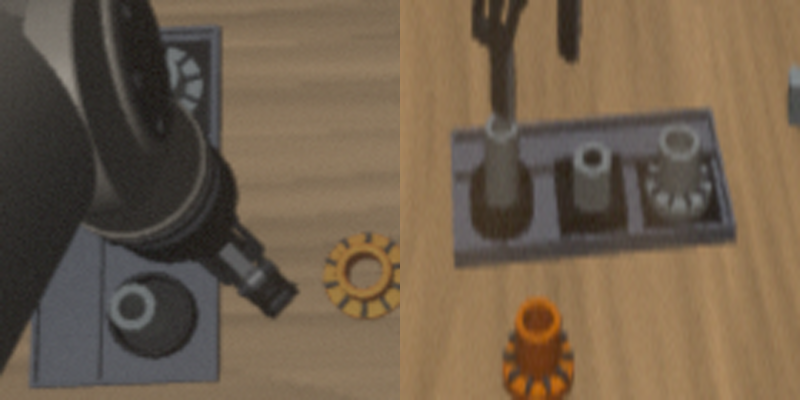

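Call:
drive_tool --commands '[{"tx":0.45,"ty":-1,"tz":0,"rx":0,"ry":0,"rz":-0.5,"grip":-1},{"tx":0.45,"ty":-1,"tz":0,"rx":0,"ry":0,"rz":-0.5,"grip":-1},{"tx":0.45,"ty":-1,"tz":0,"rx":0,"ry":0,"rz":-0.5,"grip":-1},{"tx":0.45,"ty":-1,"tz":0,"rx":0,"ry":0,"rz":-0.5,"grip":-1},{"tx":0.45,"ty":-1,"tz":0,"rx":0,"ry":0,"rz":-0.5,"grip":-1},{"tx":0.45,"ty":-1,"tz":0,"rx":0,"ry":0,"rz":-0.5,"grip":-1},{"tx":0.45,"ty":-1,"tz":0,"rx":0,"ry":0,"rz":-0.5,"grip":-1},{"tx":0.45,"ty":-1,"tz":0,"rx":0,"ry":0,"rz":-0.5,"grip":-1},{"tx":0.45,"ty":-1,"tz":0,"rx":0,"ry":0,"rz":-0.5,"grip":-1},{"tx":0.45,"ty":-1,"tz":0,"rx":0,"ry":0,"rz":-0.5,"grip":-1}]'

```text
clock: 32.95
tcp_pos: [0.5937, -0.0693, 0.0901]
orientation: [-2.088, -2.347, -0.0]
contact_force: [0.4, -0.6, 0.6]
grip_width: 0.0855
```

Call:
drive_tool --commands '[{"tx":0.45,"ty":-1,"tz":0,"rx":0,"ry":0,"rz":-0.5,"grip":-1},{"tx":0.45,"ty":-1,"tz":0,"rx":0,"ry":0,"rz":-0.5,"grip":-1},{"tx":0.45,"ty":-1,"tz":0,"rx":0,"ry":0,"rz":-0.5,"grip":-1},{"tx":0.45,"ty":-1,"tz":0,"rx":0,"ry":0,"rz":-0.5,"grip":-1},{"tx":0.45,"ty":-1,"tz":-0.3,"rx":0,"ry":0,"rz":0,"grip":-1},{"tx":0.45,"ty":-1,"tz":-0.5,"rx":0,"ry":0,"rz":0,"grip":-1},{"tx":0.45,"ty":-0.6,"tz":-0.6,"rx":0,"ry":0,"rz":0,"grip":-1},{"tx":0,"ty":0,"tz":0,"rx":0,"ry":0,"rz":0,"grip":-1}]'

```text
clock: 33.95
tcp_pos: [0.6558, -0.2009, 0.0608]
orientation: [-2.391, -2.036, 0.002]
contact_force: [-0.2, -0.2, 1.2]
grip_width: 0.0853
```

Run:
```python
from h import *
from scipy.spatial.transform import Rotation as R
s=status.get_obs();y=R.from_rotvec(s['orientation']).as_matrix()[:,1];print(s['tcp_pos'],np.degrees(np.arctan2(y[1],y[0])),np.round(s['joints'],2))
f=grab('side','side9.png')
cv2.imwrite('pics/z9.png',cv2.resize(f['frame'][150:290,310:490],None,fx=4,fy=4,interpolation=2))
```

```text
[ 0.65575228 -0.20091877  0.06079368] -9.15977632340254 [-0.16  0.75  0.56  1.68 -0.49  0.86  0.44]
```

View pics/z9.png

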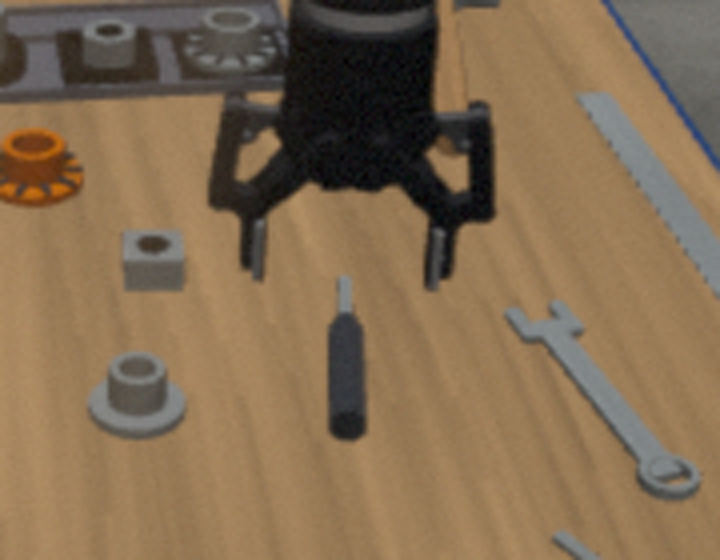

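Call:
drive_tool --commands '[{"tx":0.12,"ty":-0.1,"tz":-0.9,"rx":0,"ry":0,"rz":0,"grip":-1},{"tx":0,"ty":0,"tz":-0.9,"rx":0,"ry":0,"rz":0,"grip":-1},{"tx":0,"ty":0,"tz":-0.8,"rx":0,"ry":0,"rz":0,"grip":-1},{"tx":0,"ty":0,"tz":0,"rx":0,"ry":0,"rz":0,"grip":1},{"tx":0,"ty":0,"tz":0,"rx":0,"ry":0,"rz":0,"grip":1},{"tx":0,"ty":0,"tz":0,"rx":0,"ry":0,"rz":0,"grip":1},{"tx":0,"ty":0,"tz":0,"rx":0,"ry":0,"rz":0,"grip":1},{"tx":0,"ty":0,"tz":0,"rx":0,"ry":0,"rz":0,"grip":1},{"tx":0,"ty":0,"tz":0,"rx":0,"ry":0,"rz":0,"grip":1},{"tx":0,"ty":0,"tz":0,"rx":0,"ry":0,"rz":0,"grip":1}]'

```text
clock: 35.25
tcp_pos: [0.6591, -0.2022, 0.0111]
orientation: [2.389, 2.039, 0.002]
contact_force: [-0.6, -0.2, 6.3]
grip_width: 0.0175
```

Call:
drive_tool --commands '[{"tx":0,"ty":0,"tz":0,"rx":0,"ry":0,"rz":0,"grip":0.2},{"tx":0,"ty":0,"tz":0,"rx":0,"ry":0,"rz":0,"grip":0.2},{"tx":0,"ty":0,"tz":-0.1,"rx":0,"ry":0,"rz":0,"grip":0.2},{"tx":0,"ty":0,"tz":0,"rx":0,"ry":0,"rz":0,"grip":0.2}]'

```text
clock: 35.75
tcp_pos: [0.6582, -0.2019, 0.0077]
orientation: [-2.389, -2.039, 0.001]
contact_force: [-0.1, -1.1, 0.1]
grip_width: 0.0342
```

Call:
drive_tool --commands '[{"tx":0,"ty":0,"tz":-0.06,"rx":0,"ry":0,"rz":0,"grip":0.2},{"tx":0,"ty":0,"tz":0,"rx":0,"ry":0,"rz":0,"grip":1},{"tx":0,"ty":0,"tz":0,"rx":0,"ry":0,"rz":0,"grip":1},{"tx":0,"ty":0,"tz":0,"rx":0,"ry":0,"rz":0,"grip":1},{"tx":0,"ty":0,"tz":0,"rx":0,"ry":0,"rz":0,"grip":1},{"tx":0,"ty":0,"tz":0,"rx":0,"ry":0,"rz":0,"grip":1}]'

```text
clock: 36.5
tcp_pos: [0.6586, -0.2022, 0.007]
orientation: [2.39, 2.039, 0.0]
contact_force: [-0.4, 0.1, 2.2]
grip_width: 0.018
```

Call:
drive_tool --commands '[{"tx":0,"ty":0,"tz":0.5,"rx":0,"ry":0,"rz":0,"grip":1},{"tx":0,"ty":0,"tz":1,"rx":0,"ry":0,"rz":0,"grip":1},{"tx":0,"ty":0,"tz":1,"rx":0,"ry":0,"rz":0,"grip":1},{"tx":0,"ty":0,"tz":1,"rx":0,"ry":0,"rz":0.4,"grip":1},{"tx":0,"ty":0.5,"tz":1,"rx":0,"ry":0,"rz":0.5,"grip":1},{"tx":-0.15,"ty":1,"tz":0,"rx":0,"ry":0,"rz":0.5,"grip":1},{"tx":-0.15,"ty":1,"tz":0,"rx":0,"ry":0,"rz":0.5,"grip":1},{"tx":-0.15,"ty":1,"tz":0,"rx":0,"ry":0,"rz":0.5,"grip":1},{"tx":-0.15,"ty":1,"tz":0,"rx":0,"ry":0,"rz":0.5,"grip":1},{"tx":-0.15,"ty":1,"tz":0,"rx":0,"ry":0,"rz":0.5,"grip":1}]'

```text
clock: 37.75
tcp_pos: [0.6431, -0.0904, 0.0966]
orientation: [-1.836, -2.548, 0.0]
contact_force: [-0.3, -0.0, -1.5]
grip_width: 0.0179
```

Run:
```python
from h import *
s=status.get_obs();print(np.round(s['joints'],2))
f=grab('side','side10.png'); g=grab('top','top10.png'); P=cloud(g)
cv2.imwrite('pics/z10.png',np.hstack([cv2.resize(g['frame'][100:260,150:350],(400,320),interpolation=2),cv2.resize(f['frame'][110:270,270:470],(400,320),interpolation=2)]))
P0=np.load('/tmp/top.npz')['P']
# tray walls: z profile along y at several x
from scipy.ndimage import median_filter
for x in (.43,.47,.5,.53,.56,.6,.65,.68):
    m=(abs(P0[...,0]-x)<.012)&(P0[...,1]>.14)&(P0[...,1]<.32)
    q=P0[m]; b=np.arange(.15,.31,.004)
    print(x,[int(round(np.nanmedian(q[(q[:,1]>=y)&(q[:,1]<y+.004),2])*1000)) if ((q[:,1]>=y)&(q[:,1]<y+.004)).any() else -9 for y in b])
```

```text
[-0.29  0.62  0.47  1.75 -0.36  0.85  0.67]
0.43 [-9, -9, -9, -9, -9, -9, -9, -9, -9, -9, -9, -9, 24, 23, 22, 7, 4, 5, 5, 6, 5, 6, 6, 11, 6, 5, 6, 5, 5, 5, 5, 5, 5, 5, 5, 11, 4, 0, 1, 1]
0.47 [-9, -9, -9, -9, -9, 23, 23, 9, 9, 8, 9, 9, 9, 9, 9, 9, 8, 9, 8, 15, 22, 5, 6, 10, 9, 5, 4, 4, 5, 4, 5, 4, 4, 4, 5, 10, 10, 1, 0, 1]
0.5 [-9, 9, 10, 5, 5, 4, 6, 5, 6, 6, 8, 9, 8, 8, 9, 10, 9, 8, 6, 5, 4, 5, 5, 10, 7, 4, 4, 4, 5, 4, 4, 4, 4, 4, 5, 9, 10, 2, 0, 1]
0.53 [1, 9, 10, 5, 7, 8, 7, 8, 8, 8, 8, 7, 8, 8, 9, 8, 9, 8, 8, 9, 9, 16, 4, 8, 12, 5, 5, 5, 5, 5, 5, 4, 4, 5, 5, 8, 10, 2, 1, 1]
0.56 [1, 2, 11, 5, 6, 17, 9, 9, 9, 20, 29, 31, 31, 31, 32, 31, 30, 30, 30, 9, 9, 16, 16, 6, 11, 5, 5, 5, 4, 4, 5, 4, 5, 5, 5, 6, 10, 2, 0, 1]
0.6 [1, 1, 9, 6, 4, 6, 6, 8, 8, 5, 6, 7, 7, 5, 6, 7, 7, 7, 5, 6, 6, 6, 6, 5, 10, 5, 5, 5, 4, 5, 5, 5, 5, 5, 5, 5, 10, 8, 1, 1]
0.65 [1, 1, 7, 9, 7, 15, 18, 17, 31, 39, 38, 30, 9, 21, 22, 28, 27, 38, 39, 18, 19, 16, 9, 8, 9, 12, 5, 4, 5, 4, 5, 5, 4, 5, 5, 4, 7, 9, 1, 2]
0.68 [2, 0, 3, 11, 5, 9, 8, 10, 12, 10, 12, 13, 19, 10, 13, 9, 7, 10, 8, 8, 9, 9, 9, 9, 10, 11, 5, 4, 4, 4, 5, 5, 5, 5, 5, 5, 7, 10, 1, 0]
```

View pics/z10.png

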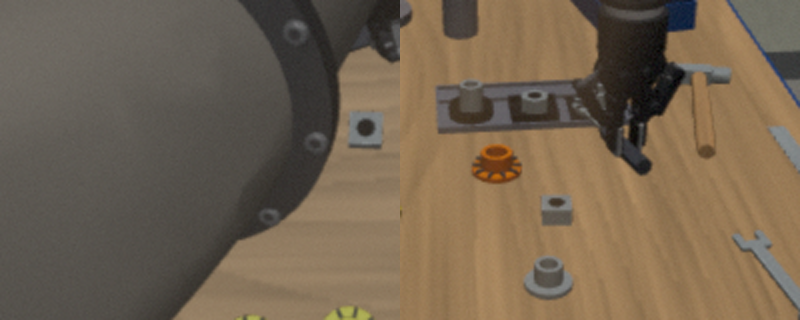

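Call:
drive_tool --commands '[{"tx":-0.15,"ty":0.95,"tz":0,"rx":0,"ry":0,"rz":0.5,"grip":1},{"tx":-0.15,"ty":0.95,"tz":0,"rx":0,"ry":0,"rz":0.5,"grip":1},{"tx":-0.15,"ty":0.95,"tz":0,"rx":0,"ry":0,"rz":0.5,"grip":1},{"tx":-0.15,"ty":0.95,"tz":0,"rx":0,"ry":0,"rz":0.5,"grip":1},{"tx":-0.15,"ty":0.95,"tz":0,"rx":0,"ry":0,"rz":0.5,"grip":1},{"tx":-0.15,"ty":0.95,"tz":0,"rx":0,"ry":0,"rz":0.5,"grip":1},{"tx":-0.15,"ty":0.95,"tz":0,"rx":0,"ry":0,"rz":0.5,"grip":1},{"tx":-0.15,"ty":0.95,"tz":0,"rx":0,"ry":0,"rz":0.5,"grip":1},{"tx":-0.15,"ty":0.95,"tz":0,"rx":0,"ry":0,"rz":0.5,"grip":1},{"tx":-0.15,"ty":0.95,"tz":0,"rx":0,"ry":0,"rz":0.5,"grip":1}]'

```text
clock: 39.1
tcp_pos: [0.6133, 0.0992, 0.0969]
orientation: [0.855, 3.023, 0.0]
contact_force: [0.3, -0.4, -1.8]
grip_width: 0.0178
```

Call:
drive_tool --commands '[{"tx":-0.15,"ty":0.95,"tz":0,"rx":0,"ry":0,"rz":0.5,"grip":1},{"tx":-0.15,"ty":0.95,"tz":0,"rx":0,"ry":0,"rz":0.5,"grip":1},{"tx":-0.15,"ty":0.95,"tz":0,"rx":0,"ry":0,"rz":0.5,"grip":1},{"tx":-0.15,"ty":0.95,"tz":0,"rx":0,"ry":0,"rz":0.5,"grip":1},{"tx":-0.15,"ty":0.95,"tz":0,"rx":0,"ry":0,"rz":0.5,"grip":1},{"tx":-0.15,"ty":0.95,"tz":0,"rx":0,"ry":0,"rz":0.5,"grip":1},{"tx":-0.15,"ty":0.95,"tz":0,"rx":0,"ry":0,"rz":0.5,"grip":1},{"tx":-0.15,"ty":0.95,"tz":0,"rx":0,"ry":0,"rz":0.5,"grip":1},{"tx":-0.1,"ty":0.9,"tz":0,"rx":0,"ry":0,"rz":0.1,"grip":1},{"tx":0,"ty":0,"tz":0,"rx":0,"ry":0,"rz":0,"grip":1}]'

```text
clock: 40.35
tcp_pos: [0.5869, 0.2705, 0.0968]
orientation: [0.03, -3.141, -0.002]
contact_force: [-0.0, 1.0, -0.8]
grip_width: 0.0182
```

Run:
```python
from h import *
from scipy.spatial.transform import Rotation as R
s=status.get_obs();y=R.from_rotvec(s['orientation']).as_matrix()[:,1];print(s['tcp_pos'],np.degrees(np.arctan2(y[1],y[0])),np.round(s['joints'],2))
f=grab('side','side11.png')
cv2.imwrite('pics/z11.png',cv2.resize(f['frame'][100:200,260:420],None,fx=4,fy=4,interpolation=2))
```

```text
[0.58691648 0.270461   0.09681972] 91.11099782144392 [-0.62  0.58  0.13  1.74 -0.1   0.83  1.14]
```

View pics/z11.png

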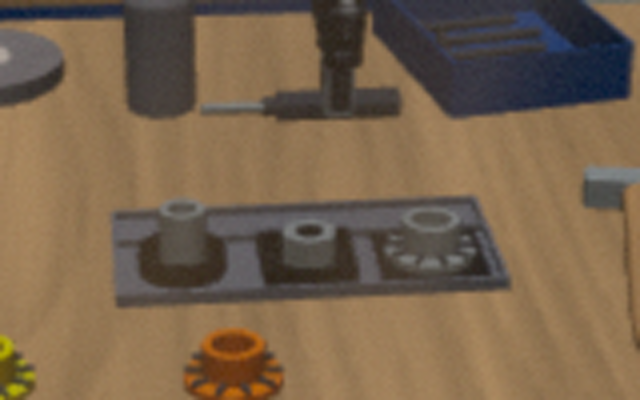

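Punch is level and aligned over the channel; lowering.

Call:
drive_tool --commands '[{"tx":0,"ty":0.05,"tz":-0.8,"rx":0,"ry":0,"rz":0,"grip":1},{"tx":0,"ty":0,"tz":-0.9,"rx":0,"ry":0,"rz":0,"grip":1},{"tx":0,"ty":0,"tz":-0.9,"rx":0,"ry":0,"rz":0,"grip":1},{"tx":0,"ty":0,"tz":-0.8,"rx":0,"ry":0,"rz":0,"grip":1},{"tx":0,"ty":0,"tz":-0.5,"rx":0,"ry":0,"rz":0,"grip":1},{"tx":0,"ty":0,"tz":-0.2,"rx":0,"ry":0,"rz":0,"grip":1},{"tx":0,"ty":0,"tz":0,"rx":0,"ry":0,"rz":0,"grip":1}]'

```text
clock: 41.28
tcp_pos: [0.5876, 0.269, 0.0149]
orientation: [-0.026, 3.141, 0.0]
contact_force: [-0.1, 1.1, -1.1]
grip_width: 0.0184
```

Call:
drive_tool --commands '[{"tx":0,"ty":0.1,"tz":-0.06,"rx":0,"ry":0,"rz":0,"grip":1},{"tx":0,"ty":0,"tz":-0.06,"rx":0,"ry":0,"rz":0,"grip":1},{"tx":0,"ty":0,"tz":-0.03,"rx":0,"ry":0,"rz":0,"grip":1},{"tx":0,"ty":0,"tz":0,"rx":0,"ry":0,"rz":0,"grip":1}]'

```text
clock: 41.78
tcp_pos: [0.5875, 0.2709, 0.0119]
orientation: [0.026, -3.141, 0.0]
contact_force: [0.2, 0.4, -1.4]
grip_width: 0.0178
```

Call:
drive_tool --commands '[{"tx":0,"ty":0,"tz":0,"rx":0,"ry":0,"rz":0,"grip":0.3},{"tx":0,"ty":0,"tz":0,"rx":0,"ry":0,"rz":0,"grip":0.3},{"tx":0,"ty":0,"tz":0.2,"rx":0,"ry":0,"rz":0,"grip":0.3},{"tx":0,"ty":0,"tz":0.6,"rx":0,"ry":0,"rz":0,"grip":0.3},{"tx":0,"ty":0,"tz":1,"rx":0,"ry":0,"rz":0,"grip":0.3},{"tx":0,"ty":0,"tz":1,"rx":0,"ry":0,"rz":0,"grip":0.3},{"tx":0,"ty":0,"tz":1,"rx":0,"ry":0,"rz":0,"grip":0.3},{"tx":0,"ty":0,"tz":1,"rx":0,"ry":0,"rz":0,"grip":0},{"tx":0,"ty":1,"tz":1,"rx":0,"ry":0,"rz":0,"grip":-1},{"tx":0,"ty":1,"tz":1,"rx":0,"ry":0,"rz":0,"grip":-1}]'

```text
clock: 43.02
tcp_pos: [0.5876, 0.3112, 0.1496]
orientation: [-0.025, 3.141, 0.0]
contact_force: [-0.1, -0.5, -0.7]
grip_width: 0.0769
```

Call:
drive_tool --commands '[{"tx":-0.3,"ty":1,"tz":1,"rx":0,"ry":0,"rz":0,"grip":-1},{"tx":-0.3,"ty":1,"tz":1,"rx":0,"ry":0,"rz":0,"grip":-1},{"tx":-0.3,"ty":1,"tz":1,"rx":0,"ry":0,"rz":0,"grip":-1},{"tx":-0.5,"ty":1,"tz":1,"rx":0,"ry":0,"rz":0,"grip":-1},{"tx":-0.5,"ty":1,"tz":0,"rx":0,"ry":0,"rz":0,"grip":-1},{"tx":-0.5,"ty":1,"tz":0,"rx":0,"ry":0,"rz":0,"grip":-1},{"tx":-0.5,"ty":1,"tz":0,"rx":0,"ry":0,"rz":0,"grip":-1},{"tx":-0.5,"ty":1,"tz":0,"rx":0,"ry":0,"rz":0,"grip":-1},{"tx":-0.5,"ty":1,"tz":0,"rx":0,"ry":0,"rz":0,"grip":-1},{"tx":0,"ty":0,"tz":0,"rx":0,"ry":0,"rz":0,"grip":-1}]'

```text
clock: 44.28
tcp_pos: [0.5074, 0.4937, 0.2274]
orientation: [0.032, -3.14, -0.001]
contact_force: [-0.1, -0.6, 0.9]
grip_width: 0.0857
```

Run:
```python
from h import *
f=grab('side','side12.png'); g=grab('top','top12.png')
np.savez('/tmp/side.npz',P=cloud(f),im=f['frame']);np.savez('/tmp/top.npz',P=cloud(g),im=g['frame'])
cv2.imwrite('pics/z12.png',np.hstack([cv2.resize(g['frame'][100:250,150:300],(400,400),interpolation=2),cv2.resize(f['frame'][130:200,270:410],(400,200),interpolation=2,dst=None) if 0 else cv2.resize(f['frame'][110:250,270:410],(400,400),interpolation=2)]))
from loc import *
for n in D:
    q=sel(n,(.56,.271),.12,.012,.05); q=q[(q[:,1]>.252)&(q[:,1]<.295)]; print('punch',len(q),q.min(0),q.max(0),cv2.minAreaRect((q[:,:2]*1000).astype(np.float32)))
    for nm,c,z in(('nut',(.56,.205),.03),('slv',(.47,.205),.052),('fl',(.649,.205),.038)):
        q=sel(n,c,.03,z-.006,z+.006); print(nm,len(q),q.mean(0).round(4))
```

```text
punch 557 [0.44522459 0.26051798 0.01201759] [0.63376422 0.29491013 0.02806006] ((539.4755859375, 277.3370666503906), (188.17652893066406, 34.36922836303711), 0.7689700126647949)
nut 263 [0.5614 0.2049 0.0304]
slv 157 [0.4705 0.2039 0.0518]
fl 175 [0.6489 0.2026 0.0378]
punch 245 [0.44594024 0.25476334 0.01201551] [0.66534854 0.29490775 0.02942235] ((555.6493530273438, 274.81793212890625), (219.40798950195312, 40.1291389465332), 0.014819512143731117)
nut 94 [0.5608 0.1997 0.0308]
slv 68 [0.4696 0.2004 0.0523]
fl 93 [0.6469 0.1998 0.0374]
```

View pics/z12.png

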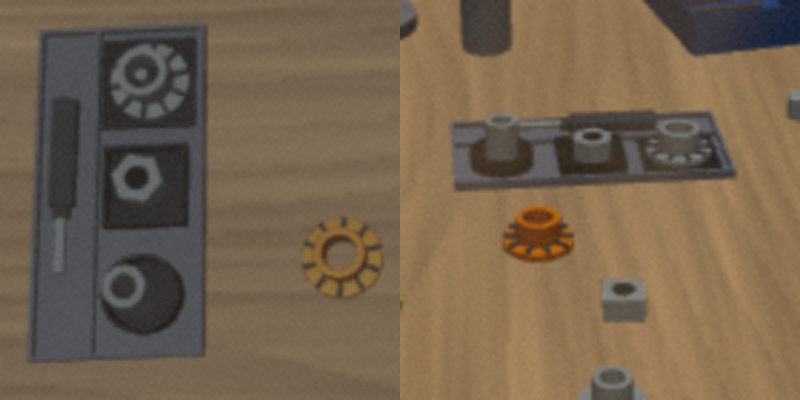

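The picture shows all four parts seated: flange on the post, nut flat in the dish, sleeve upright in the cup, and punch in the channel. The gripper is clear of everything.

```bash
python3 -c "
from h import *
print(workorder.hand_in())"
```

```text
the job is handed in; nothing more can be done
None
```

I packed all four parts in the order asked, let go of each one, moved the open gripper clear and handed the job in at about 44 s.

| Part | Where it is | Check in the last pictures |
|---|---|---|
| Ribbed flange | Over the post, hub up, flat on the insert | Hub top about 38 mm above the bench, as expected |
| Hexagon nut | Flat in the square dish | Top about 30 mm above the bench, as expected |
| Sleeve | Upright in the round cup | Top about 52 mm above the bench, as expected |
| Pin punch | Lengthways in the channel, pin towards the robot | Checked by eye only; it lies inside the walls |

- **Left alone:** I did not touch the smooth flange, the square nut or the coloured flanges.
- **Punch grip:** The first grip on the punch sat too high, so I opened, lowered the gripper by about 4 mm and gripped again before lifting. I let the punch go about 1 mm above the channel floor.
- **Camera differences:** The two cameras differed by 3 to 5 mm in y on the placed parts, because the side camera sees mostly their front faces. That is well inside the room each part has.
- **Failed check:** The numeric fit of the punch's final position also picked up the tray walls, so I did not use it.

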